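Turn a marker cap end down with a spring clip

TASK

The felt marker stands in the leaning rest the wrong way up, with its cap at the top. Snap its middle, lying level, into the spring clip on the post and let go of it there; then take it by its other, white end on the opposite side of the clip, lift it out and put it back in the leaning rest, cap end down against the stop. The marker must never fall on or be laid on the bench, and leave the tape roll, the tin and the heat sink where they are.

Things in the scene. Friction and masses are not known exactly. Their poses are not given: they have to be found in the camera images.
- marker: white felt marker, black cap at one end, a cylinder 16.4 mm in diameter, 132 mm long, about 20 g. Its own y axis runs along the barrel from the cap end to the plain end; its origin lies on the barrel's surface at mid-length (the axis is 8.2 mm off, along its own z). It starts in the leaning rest, cap end up, plain end on the stop
- marker_mid (a point): point on the marker's axis at mid-length
- marker_cap_end (a point): centre of the marker's cap (black) end face, 66 mm from marker_mid
- marker_plain_end (a point): centre of the marker's plain (white) end face, 66 mm from marker_mid
- rest: pen rest fixed to the bench: dark base plate 70 x 110 x 8 mm with an aluminium V-trough (90 degree V, mouth 42 mm wide, 64 mm long) sloping 60 degrees up from the bench, rising toward its own +y, its top 100 mm high. The trough opens up and toward its own -y (square to the slope): a marker is laid in and lifted out that way. Origin: centre of the base's underside
- rest_foot (a point): where the centre of the lower end face of a marker lying in the trough meets the stop, a plate 40 mm wide across the trough's lower end; 40 mm above the bench. The trough carries the lower 64 mm of a marker, the upper 68 mm stands free
- rest_top (a point): where the centre of the upper end face of the marker lies when it stands in the trough on the stop: 132 mm from rest_foot along the slope
- clip: spring clip on a post fixed to the bench: base plate 80 x 70 x 8 mm, post 14 mm thick, and on it two upright sprung steel leaves 18 mm wide (along the clip's own y) that face each other across its own x, a small saddle between them. They flare to a mouth about 24 mm wide, narrow to 11 mm, and spring apart for a round barrel. Origin: centre of the base's underside
- clip_seat (a point): where the axis of a seated marker passes the clip's middle, 110 mm above the bench; y of clip runs along it. The leaves reach 25 mm higher. A level marker is pressed straight down with 5 to 10 N until it lies on the saddle, pulled straight up and out with about as much, and held level meanwhile. Only its middle 20 mm is covered; both ends stand free
- tape_roll: bystander: roll of black tape lying flat, 61 mm across, 19 mm high; origin under its centre
- flux_tin: bystander: round tin 52 mm across, 22 mm high; origin under its centre
- heat_sink: bystander: black finned heat sink 40 x 45 x 26 mm; origin under its centre
There are look-alikes about, which are no part of the job. Leave any green or orange look-alike of the marker alone.

How it is judged:
By the outcome, as a careful person would: the job done as asked, in the order asked, and still so for the second after the job is handed in, with the robot touching nothing.
It also fails if it takes over 58 s, if anything falls off the work surface, if the arm or the gripper's body presses on something with over 40 N, if the wrist force passes 120 N, or if a joint passes its speed limit or range.

ROBOT

A 7-joint arm with a two-finger parallel gripper is mounted at the origin on a cart in front of the work surface, level with it; the furniture and walls round the work are solid. World frame = base frame: x ahead of the robot, y to its left, z up, the work surface at z = 0. Lengths are in m, angles in rad, forces in N, time in s.
With the tool pointing down it reaches from about 0.425 to 0.825 m from the base axis. Payload 3.6 kg.
Tool frame: the origin (TCP) lies on the centre line of the jaws, within the pads' length; the fingertips stand arm.tip_reach ahead of it and the grasp point (between the pads) lies 5 mm behind it (arm.tip_reach is the distance from the TCP to the fingertips, in m); z points along the fingers, y is the line along which they close (so a half turn about z gives the same grasp; the last joint's range is limited). The gripper opens to 85 mm and grips with 20 to 120 N. Pads are 22 mm wide; open, the fingers measure 114 mm over their backs; the gripper's body (76 mm by 85 mm) begins 54 mm behind the grasp point. The pads swing forward as they close: fully open they stand 13 mm farther back than shut.
Start: joints at [-1.367, 0.615, -0.013, 1.423, 0.008, 1.103, -0.04], TCP at [0.148, 0.633, 0.223] pointing down, gripper open.
Joint ranges: [-3.12, 3.12], [-0.3, 2.06], [-1.34, 1.32], [0.26, 2.42], [-1.36, 4.5], [0.01, 1.98], [-2.84, 2.84]. Speed limits (rad/s): [2.79, 2.79, 3.14, 3.14, 3.14, 3.14, 3.14].

INTERFACE

Orientations are given as a unit quaternion [w, x, y, z].
In Python, from cell import arm gives the robot as it stands.
- The arm moves only by the tool apply_moves, never from a script. Its argument "series" is a list of rows, each an object of numbers: "tx", "ty", "tz": the shift along the tool's x, y, z in cm; "wx", "wy", "wz": the turn, a rotation vector about the tool's x, y, z in degrees; "gripper": the finger opening in cm, from 0 to 8.54. In form: [{"tx": .., "ty": .., "tz": .., "wx": .., "wy": .., "wz": .., "gripper": ..}, ...]. A call has 1 to 20 rows; each row shifts and turns the commanded pose from where the row before left it, along the tool's axes as they then stand; what a row does not reach is not made up. A row lasts 1/12 s, in which the tool goes at most 41.7 mm and 7.16 degrees, less where a joint would pass 70% of its speed; a pose out of reach is approached as far as the arm can. A call is refused whole if a number of a shift passes 4.17 or a number of a turn 7.16, either way. A call with a gripper value outside its range is refused whole. The fingers move at their own pace and stop on an object; "grip_force" is the grip in N (left out, the last holds). Time passes only in rows, so rows that do not move let the fingers close. It gives the time, the measured TCP pose, the force, the opening and the grip force at its end, in the units of the state.
- arm.state(): the state, without advancing time (a new reading comes with each control period).
- arm.grab_frame(name): name is "scene" or "top" or "wrist"; returns (picture, depth): 480x640x3 uint8, red, green, blue; 480x640 float32, m along the optical axis (not along the pixel's ray), 0 where there is no reading.
- arm.camera_params(name): a dict with "camera_matrix" (3x3 intrinsics, pixels), "k1" (the pictures are not rectified: a ray, as slopes to the right and down, at radius r is drawn at 1 + k1 r^2 times it, then the intrinsics apply), "pose" (4x4, takes a point from camera to world coordinates). Camera axes: x right, y down, z forward; pixel columns grow to the right and rows downward; lengths in m; the calibration is good to about 2 mm. A picture is of the moment at which its call begins: read the wrist's pose just before it. camera_params takes no time and is no camera call; for the wrist camera it gives the pose at the moment of the call.
- arm.close_job(): hands the job in; it is judged then, once.
Trained networks look in the newest picture that a camera, given by its name, has taken for a name from the list of things; names that differ only in an ending like _2 or _b are one class to them, and where a whole thing is asked for, a point or a joint stands for the part that bears it (a point fixed in the world has none). Each returns a list of dicts, best first, with "p" (0 to 1); they miss things now and then, are a little off and sometimes report something else, mostly with a low value. They report only what shows in the picture. A call takes as long as a camera call. They do not tell look-alikes from the thing itself.
- arm.recognise(thing, camera): "uv" ([column, row] in pixels, amid what is visible of it).
- arm.cut_out(thing, camera): "pixels" (480x640 bool, what is visible of it) and "uv" ([column, row] in pixels, amid what is visible of it).
- arm.tip_of(thing, camera): "uv" ([column, row] in pixels: a listed point, or the origin of a listed thing).
The state is a dict: "clock": time; "joints": joint angles; "joint_vel": joint speeds; "joint_torque": joint torques, N m; "ee_pos": TCP position; "tcp_rot": TCP orientation; "contact_force": force on the tool from outside, world axes, zero at the start; "torque": the same for the moment, N m; "gripper_width": finger opening in m; "gripper_force": force on a finger pad.
Only numpy, scipy, OpenCV 4.12 (cv2) and the standard library are available. Lean on these libraries where they do the work, as an engineer would, in place of code of your own. Each camera call takes 0.05 s, during which the arm holds its last target. There are 200 camera calls.

## Working session

There is one attempt and no reset: what is moved stays moved. The work goes in short steps, Python scripts to look and compute and a tool call to move; the robot and the scene stay as the last step left them, time stands still between calls to the robot, and variables do not carry over. Pictures are saved under pics/ and viewed, at most 10 in all, crops included, and the job is handed in when it is done.

Besides the shell and the picture viewer there is one more tool, called after "Call:" as a command line: name --argument value ..., lists and objects as JSON in quotes. apply_moves: Moves the arm, as the interface text tells. Its arguments: {"type":"object","properties":{"series":{"type":"array","items":{"type":"object","properties":{"tx":{"type":"number"},"ty":{"type":"number"},"tz":{"type":"number"},"wx":{"type":"number"},"wy":{"type":"number"},"wz":{"type":"number"},"gripper":{"type":"number"}}}},"grip_force":{"type":"number"}},"required":["series"]}

```bash
ls; mkdir -p pics; cat > h.py <<'E'
import numpy as np, cv2
from cell import arm
from scipy.spatial.transform import Rotation as R
def grab(n):
    P=arm.camera_params(n); im,d=arm.grab_frame(n); return im,d,P
def ray(P,uv):
    K=np.array(P["camera_matrix"]);k=P["k1"]
    q=np.array([(uv[0]-K[0,2])/K[0,0],(uv[1]-K[1,2])/K[1,1]]);s=q.copy()
    for _ in range(20): s=q/(1+k*(s@s))
    return s
def pt(P,uv,z):
    s=ray(P,uv);T=np.array(P["pose"]);return T[:3,:3]@(np.array([s[0],s[1],1])*z)+T[:3,3]
def proj(P,X):
    T=np.array(P["pose"]);K=np.array(P["camera_matrix"]);c=T[:3,:3].T@(np.array(X)-T[:3,3]);s=c[:2]/c[2]
    s=s*(1+P["k1"]*(s@s));return [K[0,0]*s[0]+K[0,2],K[1,1]*s[1]+K[1,2]]
def cloud(P,d,mask):
    v,u=np.nonzero(mask&(d>0));return np.array([pt(P,(a,b),d[b,a]) for a,b in zip(u,v)])
E
python3 - <<'E'
from h import *
for n in ("scene","top"):
    im,d,P=grab(n); cv2.imwrite(f"pics/{n}0.png",im[:,:,::-1]); print(n,np.round(P["pose"],3).tolist(),P["camera_matrix"][0][0])
    for t in ("marker","rest","clip","tape_roll","flux_tin","heat_sink"):
        for r in arm.recognise(t,n)[:4]:
            print(t,np.round(r["uv"]),round(r["p"],2))
    for t in ("marker_cap_end","marker_plain_end","marker_mid","rest_foot","rest_top","clip_seat","rest","clip"):
        for r in arm.tip_of(t,n)[:3]:
            print("tip",t,np.round(r["uv"],1),round(r["p"],2))
print(arm.state(),arm.tip_reach)
E
```

```text
pics
scene [[0.737, -0.429, 0.523, 0.087], [-0.676, -0.491, 0.55, -0.284], [0.021, -0.759, -0.651, 0.656], [0.0, 0.0, 0.0, 1.0]] 477.5244641081181
marker [309. 294.] 0.96
marker [372. 419.] 0.95
marker [425. 290.] 0.67
marker [193. 245.] 0.62
rest [307. 328.] 0.94
clip [240. 269.] 0.63
tape_roll [360. 258.] 0.61
flux_tin [426. 290.] 0.89
flux_tin [242. 272.] 0.52
heat_sink [235. 316.] 0.66
tip marker_cap_end [349.6 447.1] 0.93
tip marker_cap_end [291.5 260.6] 0.87
tip marker_cap_end [184.4 264.9] 0.86
tip marker_plain_end [320.8 331.3] 0.78
tip marker_plain_end [394.5 380.5] 0.56
tip marker_mid [309.  300.3] 0.96
tip marker_mid [372.4 414.9] 0.9
tip marker_mid [321.8 335.2] 0.62
tip rest_foot [324.4 334.6] 0.91
tip clip_seat [294.9 262. ] 0.61
tip rest [305.1 329.7] 0.62
tip clip [243.7 277.2] 0.64
top [[0.0, -0.983, 0.183, 0.371], [-1.0, 0.001, 0.006, 0.199], [-0.006, -0.183, -0.983, 0.969], [0.0, 0.0, 0.0, 1.0]] 460.9157457337322
marker [443. 298.] 0.97
marker [360. 281.] 0.73
marker [190. 293.] 0.58
marker [261. 289.] 0.36
rest [348. 287.] 0.83
clip [262. 287.] 0.57
tape_roll [316
[... 677 characters left out ...]
.36749385,  0.61488427, -0.01258219,  1.42341234,  0.00810117,
        1.10340903, -0.04038772]), 'joint_vel': array([ 0.00045003, -0.00043365, -0.00072666,  0.00052843,  0.0006485 ,
        0.00015445, -0.00029465]), 'joint_torque': array([-2.69669215e-06, -4.69096327e+01,  2.59226253e-01, -1.71338028e+01,
        1.00827040e-02,  1.70851170e-03,  1.59023216e-06]), 'ee_pos': array([0.1480389 , 0.63287925, 0.22340339]), 'tcp_rot': array([-1.52957766e-05,  1.14628395e-01,  9.93408441e-01, -3.01410120e-05]), 'contact_force': array([-0.17621447,  0.05688178,  0.24983645]), 'torque': array([-0.0217492 , -0.03779252, -0.00255394]), 'gripper_force': 0.0, 'gripper_width': 0.08543989227716646} 0.014
```

View pics/scene0.png

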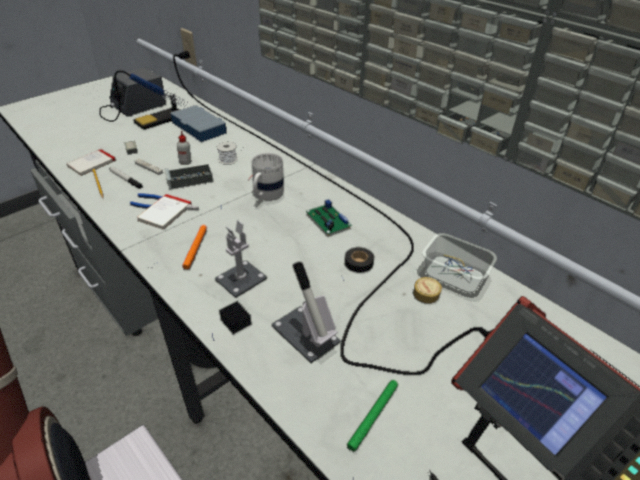

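View pics/top0.png

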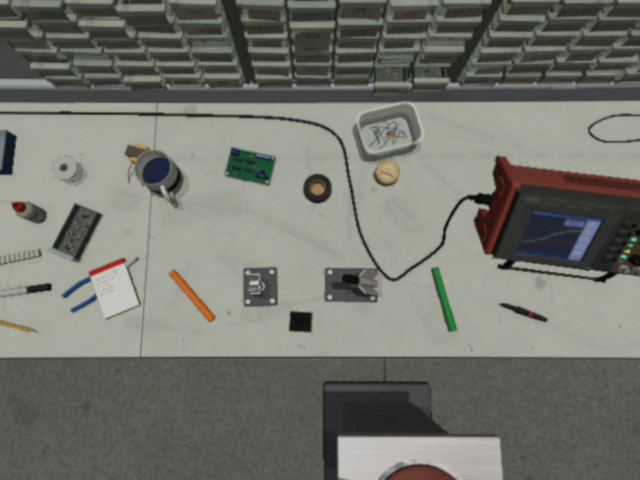

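The white marker with the black cap is in the rest at scene (305,290) / top (357,282). The look-alikes are green at scene (372,415) and orange at (195,245). Only the one in the rest fits the description, so I'll confirm it in an enlarged crop and measure the fixtures.

```bash
python3 - <<'E'
from h import *
im,d,P=grab("top"); im2,d2,P2=grab("scene")
a=cv2.resize(im[240:330,230:400],None,fx=4.5,fy=4.5,interpolation=cv2.INTER_CUBIC)[:, :400*2]
b=cv2.resize(im2[205:365,205:350],(0,0),fx=3.7,fy=3.7,interpolation=cv2.INTER_CUBIC)
cv2.imwrite("pics/ca.png",a[:,:,::-1]); cv2.imwrite("pics/cb.png",b[:,:,::-1])
# base plates via top cam: dark pixels, z 3..14mm
for nm,(u0,u1,v0,v1) in dict(clip=(225,290,255,318),rest=(312,395,255,312)).items():
    m=np.zeros(d.shape,bool);m[v0:v1,u0:u1]=im[v0:v1,u0:u1].max(2)<125
    C=cloud(P,d,m); 
    pl=C[(C[:,2]<.02)&(C[:,2]>-.01)]
    r=cv2.minAreaRect((pl[:,:2]*1000).astype(np.float32)); print(nm,r,len(pl),np.median(pl[:,2]),C[:,2].max())
    m[v0:v1,u0:u1]=1;C=cloud(P,d,m);H=C[C[:,2]>.06]; print(len(H),H.min(0),H.max(0))
# marker axis from scene cloud + top cloud; bright/dark pixels
for n,dd,PP in (("top",d,P),("scene",d2,P2)):
    arm.grab_frame(n)
    for r in arm.cut_out("marker",n)[:4]:
        C=cloud(PP,dd,r["pixels"]); 
        if len(C)<5: continue
        c=np.median(C,0); w=np.linalg.svd(C-C.mean(0))[2][0]; s=(C-C.mean(0))@w
        print(n,r["uv"],len(C),C.mean(0).round(4),w.round(3),s.min(),s.max(),C[:,2].min(),C[:,2].max())
E
```

```text
clip ((443.30865478515625, 318.8699035644531), (81.60332489013672, 72.17070770263672), 2.845308780670166) 989 0.007558109655330769 0.13715490385396134
258 [0.42257614 0.30756489 0.07962663] [0.46277067 0.3274694  0.1371549 ]
rest ((460.2420654296875, 111.14215087890625), (145.92909240722656, 97.98159790039062), 89.03526306152344) 1291 0.007472005744711074 0.1594380315501781
468 [0.42256238 0.08505746 0.06008627] [0.4695774  0.15503563 0.15943803]
top [444.8, 299.5] 586 [ 0.4158 -0.0601  0.0126] [-0.973 -0.232  0.004] -0.06928541741074229 0.06474162836454349 -0.004813432678489216 0.019652611329844083
top [191.2, 292.1] 539 [0.4244 0.4573 0.0136] [-0.731 -0.682  0.01 ] -0.07486546863656794 0.06597930379621118 -0.004013541171042467 0.019601577908556767
top [357.6, 280.9] 235 [0.4454 0.1217 0.1172] [-0.013 -0.523 -0.852] -0.04906691765564895 0.07696886127710602 0.05109000279320719 0.1594380315501781
scene [369.1, 417.7] 792 [ 0.4086 -0.0661  0.0152] [-0.973 -0.229 -0.004] -0.07220837853916562 0.05912174752244756 0.006523404090519547 0.01938714731416069
scene [193.5, 251.0] 345 [0.4148 0.4451 0.0141] [-0.75  -0.661 -0.022] -0.07665559804647289 0.053177669855326785 -0.0007681885626690255 0.0201137294288235
scene [307.8, 295.5] 733 [0.4437 0.1162 0.1047] [-0.045  0.428  0.902] -0.07074302466767751 0.06034372503973855 -0.0012377749384849812 0.15935298026280514
```

View pics/ca.png

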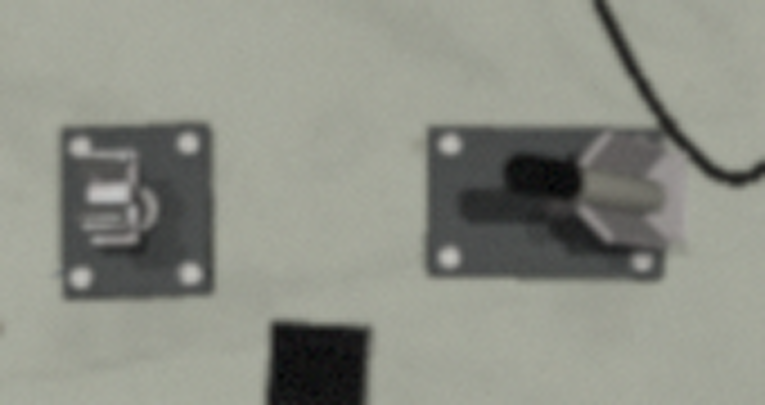

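View pics/cb.png

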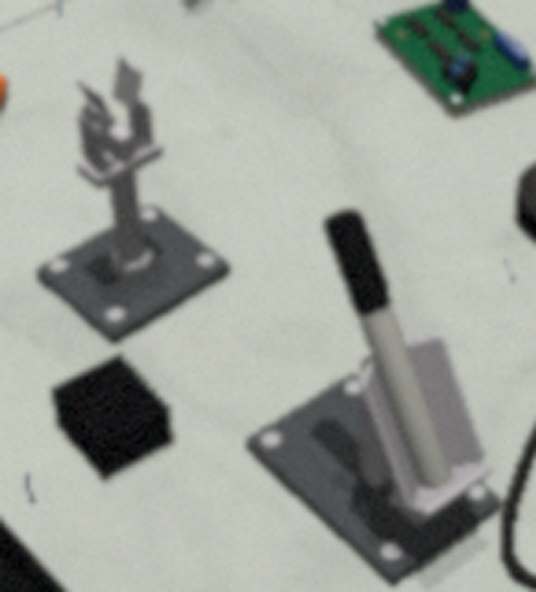

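Both crops confirm it: the white barrel with the black cap stands in the rest. The clip leaves face each other across about world x, and the slot runs along about y. Next I'll triangulate the key points using their known heights.

```bash
cat >> h.py <<'E'
def atz(P,uv,z):
    s=ray(P,uv);T=np.array(P["pose"]);r=T[:3,:3]@[s[0],s[1],1];return T[:3,3]+r*(z-T[2,3])/r[2]
E
python3 - <<'E'
from h import *
print([a for a in dir(arm) if a[0]!='_'])
T=arm.camera_params("top");S=arm.camera_params("scene")
print("top: rest_top",atz(T,(348.6,277.5),.1543),"foot",atz(T,(374.6,286.3),.04),"seat",atz(T,(254.7,283.2),.11))
print("scene: cap",atz(S,(291.5,260.6),.1543),"foot",atz(S,(324.4,334.6),.04))
print("marker mid",atz(T,(357.4,281.9),.097),atz(S,(309,300.3),.097))
# plate corners from crops (4.5x offset 230,240; rest crop)
for nm,cs in dict(clip=[(62,130),(209,124),(212,293),(67,298)],rest=[(428,128),(664,128),(662,278),(428,276)]).items():
    Q=np.array([atz(T,(230+(a-2)/4.5+.3,240+(b-2)/4.5+.3),.008) for a,b in cs]);print(nm,Q.round(4)[:,:2].tolist(),Q.mean(0))
from itertools import product
im,d,P=grab("top")
m=np.zeros(d.shape,bool);m[255:312,235:280]=1
C=cloud(P,d,m);H=C[C[:,2]>.115];print(len(H));
for lo,hi in((.095,.115),(.115,.126),(.126,.14)):
    h=C[(C[:,2]>lo)&(C[:,2]<hi)]; print(lo,len(h),h.min(0),h.max(0),h.mean(0))
W=arm.camera_params("wrist");s=arm.state();q=s["tcp_rot"];Rt=R.from_quat([q[1],q[2],q[3],q[0]]).as_matrix()
print("cam in tool",Rt.T@(np.array(W["pose"])[:3,3]-s["ee_pos"]),(Rt.T@np.array(W["pose"])[:3,:3]).round(3).tolist(),s["clock"])
E
```

```text
['Unreachable', 'camera_params', 'close_job', 'cut_out', 'grab_frame', 'recognise', 'state', 'tip_of', 'tip_reach']
top: rest_top [0.44742826 0.14342604 0.1543    ] foot [0.44044339 0.08369772 0.04      ] seat [0.44107543 0.31508792 0.11      ]
scene: cap [0.44383082 0.15767939 0.1543    ] foot [0.44725272 0.08039273 0.04      ]
marker mid [0.44447302 0.12300732 0.097     ] [0.44374399 0.11532978 0.097     ]
clip [[0.4796, 0.3527], [0.4823, 0.2844], [0.4045, 0.2818], [0.4023, 0.3482]] [0.44217952 0.3167726  0.008     ]
rest [[0.4803, 0.1825], [0.4803, 0.0729], [0.4113, 0.0756], [0.4122, 0.1828]] [0.44604672 0.12846185 0.008     ]
103
0.095 67 [0.42668845 0.30856673 0.09523638] [0.45766012 0.32707315 0.11463852] [0.43884694 0.31728278 0.10328061]
0.115 52 [0.42789947 0.3092071  0.11519292] [0.45760118 0.32672169 0.12588818] [0.44197427 0.31740491 0.11970425]
0.126 51 [0.42886063 0.3085445  0.12611519] [0.45588339 0.32681919 0.13701681] [0.44510604 0.31779804 0.13204541]
cam in tool [ 0.08225689  0.00064758 -0.14921179] [[0.002, -0.948, -0.319], [1.0, 0.001, 0.0], [0.0, -0.319, 0.948]] 1.85
```

```bash
cat >> h.py <<'E'
from scipy.linalg import logm,expm
def cur():
    s=arm.state();q=s["tcp_rot"];T=np.eye(4);T[:3,:3]=R.from_quat([q[1],q[2],q[3],q[0]]).as_matrix();T[:3,3]=s["ee_pos"];return T
def tool(th,flip=0,yaw=0):
    # th: tool z=(0,sin th,-cos th); tool y=+x ; flip -> turned 180 about its z; yaw deg world
    z=np.array([0,np.sin(np.radians(th)),-np.cos(np.radians(th))]);y=np.array([1.,0,0])*(-1 if flip else 1)
    return R.from_euler('z',yaw,degrees=True).as_matrix()@np.c_[np.cross(y,z),y,z]
def pose(M,p): T=np.eye(4);T[:3,:3]=M;T[:3,3]=p;return T
def grasp(M,G): return pose(M,np.array(G)+.005*M[:,2])   # TCP pose with grasp point at G
def plan(A,B,n,show=True):
    E=expm(np.real(logm(np.linalg.inv(A)@B))/n);w=np.degrees(R.from_matrix(E[:3,:3]).as_rotvec());t=E[:3,3]*100
    X=[A]; 
    for _ in range(n): X.append(X[-1]@E)
    print(n,"rows t",t.round(3),"w",w.round(2),"| path z %.3f..%.3f mid %s"%(min(x[2,3] for x in X),max(x[2,3] for x in X),X[n//2][:3,3].round(3)))
    return B
E
python3 - <<'E'
from h import *
M=tool(30);A=cur();G=np.array([.444,.137,.128])
B=grasp(M,G);B[:3,3]-=.09*M[:,2]
# via: translate only up? try direct and with via
C=A.copy();C[2,3]=.26
plan(A,B,20); 
V=pose(tool(0,yaw=20),[.42,.30,.27]); plan(A,V,14); plan(V,B,10); print(B[:3,3])
E
```

```text
20 rows t [-3.196 -0.676 -0.74 ] w [-1.    1.27  3.75] | path z 0.202..0.258 mid [0.389 0.413 0.257]
14 rows t [-3.139 -0.621 -0.333] w [-0.   -0.    4.06] | path z 0.223..0.270 mid [0.326 0.501 0.247]
10 rows t [-2.2   -0.179  0.181] w [-0.52  2.97  1.95] | path z 0.202..0.270 mid [0.442 0.194 0.25 ]
[0.444      0.0945     0.20161216]
```

Call:
apply_moves --series '[{"tx": -3.2,"ty": -0.68,"tz": -0.74,"wx": -1,"wy": 1.27,"wz": 3.75,"gripper": 6},{"tx": -3.2,"ty": -0.68,"tz": -0.74,"wx": -1,"wy": 1.27,"wz": 3.75},{"tx": -3.2,"ty": -0.68,"tz": -0.74,"wx": -1,"wy": 1.27,"wz": 3.75},{"tx": -3.2,"ty": -0.68,"tz": -0.74,"wx": -1,"wy": 1.27,"wz": 3.75},{"tx": -3.2,"ty": -0.68,"tz": -0.74,"wx": -1,"wy": 1.27,"wz": 3.75},{"tx": -3.2,"ty": -0.68,"tz": -0.74,"wx": -1,"wy": 1.27,"wz": 3.75},{"tx": -3.2,"ty": -0.68,"tz": -0.74,"wx": -1,"wy": 1.27,"wz": 3.75},{"tx": -3.2,"ty": -0.68,"tz": -0.74,"wx": -1,"wy": 1.27,"wz": 3.75},{"tx": -3.2,"ty": -0.68,"tz": -0.74,"wx": -1,"wy": 1.27,"wz": 3.75},{"tx": -3.2,"ty": -0.68,"tz": -0.74,"wx": -1,"wy": 1.27,"wz": 3.75},{"tx": -3.2,"ty": -0.68,"tz": -0.74,"wx": -1,"wy": 1.27,"wz": 3.75},{"tx": -3.2,"ty": -0.68,"tz": -0.74,"wx": -1,"wy": 1.27,"wz": 3.75},{"tx": -3.2,"ty": -0.68,"tz": -0.74,"wx": -1,"wy": 1.27,"wz": 3.75},{"tx": -3.2,"ty": -0.68,"tz": -0.74,"wx": -1,"wy": 1.27,"wz": 3.75},{"tx": -3.2,"ty": -0.68,"tz": -0.74,"wx": -1,"wy": 1.27,"wz": 3.75},{"tx": -3.2,"ty": -0.68,"tz": -0.74,"wx": -1,"wy": 1.27,"wz": 3.75},{"tx": -3.2,"ty": -0.68,"tz": -0.74,"wx": -1,"wy": 1.27,"wz": 3.75},{"tx": -3.2,"ty": -0.68,"tz": -0.74,"wx": -1,"wy": 1.27,"wz": 3.75},{"tx": -3.2,"ty": -0.68,"tz": -0.74,"wx": -1,"wy": 1.27,"wz": 3.75},{"tx": -3.2,"ty": -0.68,"tz": -0.74,"wx": -1,"wy": 1.27,"wz": 3.75}]'

```text
invalid input
```

Call:
apply_moves --series '[{"tx": -3.2,"ty": -0.68,"tz": -0.74,"wx": -1.0,"wy": 1.27,"wz": 3.75,"gripper": 6.0},{"tx": -3.2,"ty": -0.68,"tz": -0.74,"wx": -1.0,"wy": 1.27,"wz": 3.75,"gripper": 6.0}]' --grip_force 100

```text
clock: 2.02
ee_pos: [0.2032, 0.6045, 0.2369]
tcp_rot: [-0.022, 0.177, 0.984, 0.02]
contact_force: [1.9, 0.1, 0.8]
gripper_width: 0.0642
gripper_force: 0.0
```

Call:
apply_moves --series '[{"tx": -3.2,"ty": -0.68,"tz": -0.74,"wx": -1.0,"wy": 1.27,"wz": 3.75,"gripper": 6.0},{"tx": -3.2,"ty": -0.68,"tz": -0.74,"wx": -1.0,"wy": 1.27,"wz": 3.75,"gripper": 6.0},{"tx": -3.2,"ty": -0.68,"tz": -0.74,"wx": -1.0,"wy": 1.27,"wz": 3.75,"gripper": 6.0},{"tx": -3.2,"ty": -0.68,"tz": -0.74,"wx": -1.0,"wy": 1.27,"wz": 3.75,"gripper": 6.0},{"tx": -3.2,"ty": -0.68,"tz": -0.74,"wx": -1.0,"wy": 1.27,"wz": 3.75,"gripper": 6.0},{"tx": -3.2,"ty": -0.68,"tz": -0.74,"wx": -1.0,"wy": 1.27,"wz": 3.75,"gripper": 6.0},{"tx": -3.2,"ty": -0.68,"tz": -0.74,"wx": -1.0,"wy": 1.27,"wz": 3.75,"gripper": 6.0},{"tx": -3.2,"ty": -0.68,"tz": -0.74,"wx": -1.0,"wy": 1.27,"wz": 3.75,"gripper": 6.0},{"tx": -3.2,"ty": -0.68,"tz": -0.74,"wx": -1.0,"wy": 1.27,"wz": 3.75,"gripper": 6.0},{"tx": -3.2,"ty": -0.68,"tz": -0.74,"wx": -1.0,"wy": 1.27,"wz": 3.75,"gripper": 6.0},{"tx": -3.2,"ty": -0.68,"tz": -0.74,"wx": -1.0,"wy": 1.27,"wz": 3.75,"gripper": 6.0},{"tx": -3.2,"ty": -0.68,"tz": -0.74,"wx": -1.0,"wy": 1.27,"wz": 3.75,"gripper": 6.0},{"tx": -3.2,"ty": -0.68,"tz": -0.74,"wx": -1.0,"wy": 1.27,"wz": 3.75,"gripper": 6.0},{"tx": -3.2,"ty": -0.68,"tz": -0.74,"wx": -1.0,"wy": 1.27,"wz": 3.75,"gripper": 6.0},{"tx": -3.2,"ty": -0.68,"tz": -0.74,"wx": -1.0,"wy": 1.27,"wz": 3.75,"gripper": 6.0},{"tx": -3.2,"ty": -0.68,"tz": -0.74,"wx": -1.0,"wy": 1.27,"wz": 3.75,"gripper": 6.0},{"tx": -3.2,"ty": -0.68,"tz": -0.74,"wx": -1.0,"wy": 1.27,"wz": 3.75,"gripper": 6.0},{"tx": -3.2,"ty": -0.68,"tz": -0.74,"wx": -1.0,"wy": 1.27,"wz": 3.75,"gripper": 6.0},{"tx": 0,"ty": 0,"tz": 0,"wx": 0,"wy": 0,"wz": 0,"gripper": 6.0}]'

```text
clock: 3.6
ee_pos: [0.4435, 0.0846, 0.1992]
tcp_rot: [-0.181, 0.69, 0.677, 0.181]
contact_force: [1.2, -0.3, 0.5]
gripper_width: 0.06
gripper_force: 0.0
```

Arrived. Now one close look with the wrist camera.

```bash
python3 - <<'E'
from h import *
im,d,P=grab("wrist"); cv2.imwrite("pics/w1.png",im[:,:,::-1])
for t in ("marker_cap_end","marker_mid","marker_plain_end","rest_foot","rest_top"):
    for r in arm.tip_of(t,"wrist")[:2]:
        u,v=r["uv"];print(t,np.round(r["uv"]),round(r["p"],2), pt(P,r["uv"],d[int(v),int(u)]).round(4))
for r in arm.cut_out("marker","wrist")[:2]:
    C=cloud(P,d,r["pixels"]);w=np.linalg.svd(C-C.mean(0))[2][0];s=(C-C.mean(0))@w
    print(r["uv"],r["p"],len(C),C.mean(0).round(4),w.round(3),np.percentile(s,[0,2,98,100]).round(4),C.min(0),C.max(0))
print(cur().round(3).tolist(), arm.state()["joints"].round(2))
E
```

```text
marker_cap_end [329. 193.] 0.95 [0.4449 0.1494 0.1538]
marker_mid [332. 270.] 0.9 [0.4462 0.1149 0.108 ]
marker_mid [329. 268.] 0.19 [0.4447 0.1158 0.1087]
marker_plain_end [330. 321.] 0.69 [0.4447 0.0849 0.0553]
rest_foot [328. 321.] 0.63 [0.4434 0.0845 0.0535]
[331.1, 249.2] 0.69 3686 [0.446  0.1224 0.1139] [-0.004 -0.466 -0.885] [-0.0487 -0.0479  0.0795  0.0885] [ 0.43369286  0.07812957 -0.00200129] [0.45834281 0.20747861 0.15749678]
[[-0.003, 1.0, -0.003, 0.444], [0.866, 0.004, 0.5, 0.095], [0.5, -0.001, -0.866, 0.202], [0.0, 0.0, 0.0, 1.0]] [-0.03  0.4   0.16  2.06 -0.77  0.92  0.68]
```

View pics/w1.png

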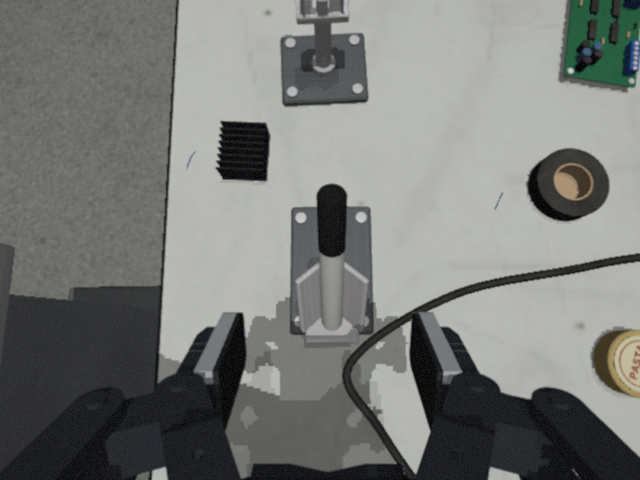

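The wrist view shows the cap top at (332,190), the barrel running down to the stop at (331,335), and the arm centred over it. I'll advance and grip.

Call:
apply_moves --series '[{"tx": 0,"ty": 0.05,"tz": 2.0,"wx": 0,"wy": 0,"wz": 0,"gripper": 6.0},{"tx": 0,"ty": 0.05,"tz": 2.0,"wx": 0,"wy": 0,"wz": 0,"gripper": 6.0},{"tx": 0,"ty": 0.05,"tz": 2.0,"wx": 0,"wy": 0,"wz": 0,"gripper": 5.0},{"tx": 0,"ty": 0,"tz": 2.0,"wx": 0,"wy": 0,"wz": 0,"gripper": 4.0},{"tx": 0,"ty": 0,"tz": 1.0,"wx": 0,"wy": 0,"wz": 0,"gripper": 3.0},{"tx": 0,"ty": 0,"tz": 0,"wx": 0,"wy": 0,"wz": 0,"gripper": 2.4},{"tx": 0,"ty": 0,"tz": 0,"wx": 0,"wy": 0,"wz": 0,"gripper": 1.0},{"tx": 0,"ty": 0,"tz": 0,"wx": 0,"wy": 0,"wz": 0,"gripper": 1.0},{"tx": 0,"ty": 0,"tz": 0,"wx": 0,"wy": 0,"wz": 0,"gripper": 1.0},{"tx": 0,"ty": 0,"tz": 0,"wx": 0,"wy": 0,"wz": 0,"gripper": 1.0},{"tx": 0,"ty": 0,"tz": 0,"wx": 0,"wy": 0,"wz": 0,"gripper": 1.0}]' --grip_force 100

```text
clock: 4.87
ee_pos: [0.446, 0.1381, 0.1241]
tcp_rot: [-0.183, 0.683, 0.683, 0.183]
contact_force: [1.3, 1.2, 0.1]
gripper_width: 0.0122
gripper_force: 88.6
```

Call:
apply_moves --series '[{"tx": -0.5,"ty": 0,"tz": -0.87,"wx": 0,"wy": 0,"wz": 0,"gripper": 1.0},{"tx": -0.5,"ty": 0,"tz": -0.87,"wx": 0,"wy": 0,"wz": 0,"gripper": 1.0},{"tx": -0.5,"ty": 0,"tz": -0.87,"wx": 0,"wy": 0,"wz": 0,"gripper": 1.0},{"tx": -0.5,"ty": 0,"tz": -0.87,"wx": 0,"wy": 0,"wz": 0,"gripper": 1.0},{"tx": -0.5,"ty": 0,"tz": -1.5,"wx": 0,"wy": 0,"wz": 0,"gripper": 1.0},{"tx": -0.5,"ty": 0,"tz": -1.5,"wx": 0,"wy": 0,"wz": 0,"gripper": 1.0},{"tx": 0,"ty": 0,"tz": -2.0,"wx": 0,"wy": 0,"wz": 0,"gripper": 1.0},{"tx": 0,"ty": 0,"tz": -2.0,"wx": 0,"wy": 0,"wz": 0,"gripper": 1.0},{"tx": 0,"ty": 0,"tz": 0,"wx": 0,"wy": 0,"wz": 0,"gripper": 1.0}]'

```text
clock: 5.62
ee_pos: [0.4476, 0.0561, 0.2018]
tcp_rot: [-0.18, 0.685, 0.682, 0.184]
contact_force: [0.8, -0.6, -0.0]
gripper_width: 0.012
gripper_force: 88.5
```

```bash
cat >> h.py <<'E'
def marker(cams=("wrist","scene","top"),near=None):
    for n in cams:
        im,d,P=grab(n);T=cur()
        for r in arm.cut_out("marker",n)[:4]:
            C=cloud(P,d,r["pixels"])
            if len(C)<20: continue
            g=T[:3,3]
            C=C[np.linalg.norm(C-np.median(C,0),axis=1)<.09]
            if np.linalg.norm(np.median(C,0)-g)>.12: continue
            w=np.linalg.svd(C-np.median(C,0))[2][0];s=(C-C.mean(0))@w
            print(n,np.round(r["uv"]),len(C),C.mean(0).round(4),"dir tool",(T[:3,:3].T@w).round(3),"world",w.round(3),np.percentile(s,[1,99]).round(4))
        for t in ("marker_cap_end","marker_mid","marker_plain_end"):
            for r in arm.tip_of(t,n)[:2]:
                u,v=np.clip(np.round(r["uv"]).astype(int),0,[639,479]);X=pt(P,r["uv"],d[v,u])
                if np.linalg.norm(X-T[:3,3])<.15: print(n,t,np.round(r["uv"]),round(r["p"],2),X.round(4),"tool",(T[:3,:3].T@(X-T[:3,3])).round(4))
E
python3 - <<'E'
from h import *
s=arm.state();print(s["clock"],s["ee_pos"],s["gripper_width"],s["gripper_force"],s["contact_force"],s["joints"].round(2))
marker()
E
```

```text
5.6167 [0.44757891 0.05607394 0.20180263] 0.01198344362496263 88.53159785270691 [ 0.76975543 -0.57678919 -0.0203616 ] [ 0.04  0.41  0.19  2.04 -0.74  0.95  0.73]
wrist [330. 339.] 5609 [0.4477 0.0465 0.2059] dir tool [ 0.874 -0.007 -0.486] world [-0.007  0.515  0.857] [-0.0775  0.0332]
wrist marker_cap_end [323. 284.] 0.56 [0.4461 0.0667 0.232 ] tool [ 0.0235 -0.0005 -0.0227]
wrist marker_mid [328. 368.] 0.67 [0.4479 0.037  0.1955] tool [-0.0204  0.0013 -0.0059]
wrist marker_plain_end [327. 424.] 0.67 [0.4473 0.0039 0.137 ] tool [-0.0783  0.0008  0.0283]
wrist marker_plain_end [367. 454.] 0.6 [0.4548 0.0292 0.2834] tool [ 0.0166  0.0085 -0.086 ]
scene [350. 303.] 642 [0.4409 0.0239 0.1606] dir tool [-0.866  0.008  0.5  ] world [ 0.005 -0.5   -0.866] [-0.0469  0.0481]
scene marker_mid [350. 291.] 0.72 [0.4461 0.0316 0.1791] tool [-0.0348  0.0016  0.0022]
scene marker_plain_end [358. 330.] 0.88 [0.4382 0.0031 0.126 ] tool [-0.0861 -0.0062  0.0339]
top [406. 276.] 165 [0.4452 0.0575 0.2152] dir tool [-0.88   0.051  0.472] world [ 0.049 -0.526 -0.849] [-0.0228  0.0723]
top marker_plain_end [416. 278.] 0.6 [0.4379 0.0433 0.2431] tool [ 0.0074 -0.0074 -0.0468]
```

```bash
cat >> h.py <<'E'
m1=np.array([-.030,0,.0139]); a1=np.array([.866,0,-.5])
def path_ends(A,B,n,m,a):
    E=expm(np.real(logm(np.linalg.inv(A)@B))/n);X=A
    for i in range(n+1):
        if i%3==0: print(i,[ (X[:3,:3]@(m+s*a)+X[:3,3]).round(3).tolist() for s in(-.066,.066)])
        X=X@E
E
python3 - <<'E'
from h import *
A=cur();M=tool(-30,yaw=2);seat=np.array([.442,.317,.110])
B=pose(M,seat+[0,0,.065]-M@m1);print(B[:3,3])
plan(A,B,14);path_ends(A,B,14,m1,a1)
print("a in world",M@a1)
E
```

```text
[0.44085073 0.3499107  0.17203775]
14 rows t [ 2.159 -0.     0.283] w [-0.01 -4.29 -0.15] | path z 0.172..0.226 mid [0.444 0.209 0.224]
0 [[0.445, 0.008, 0.115], [0.445, 0.074, 0.229]]
3 [[0.446, 0.053, 0.149], [0.445, 0.142, 0.246]]
6 [[0.446, 0.104, 0.172], [0.444, 0.213, 0.247]]
9 [[0.446, 0.158, 0.184], [0.443, 0.281, 0.232]]
12 [[0.445, 0.214, 0.183], [0.441, 0.345, 0.202]]
a in world [-3.48987289e-02  9.99368840e-01  1.27018922e-05]
```

Call:
apply_moves --series '[{"tx": 2.16,"ty": 0,"tz": 0.28,"wx": 0,"wy": -4.29,"wz": -0.15,"gripper": 1.0},{"tx": 2.16,"ty": 0,"tz": 0.28,"wx": 0,"wy": -4.29,"wz": -0.15,"gripper": 1.0},{"tx": 2.16,"ty": 0,"tz": 0.28,"wx": 0,"wy": -4.29,"wz": -0.15,"gripper": 1.0},{"tx": 2.16,"ty": 0,"tz": 0.28,"wx": 0,"wy": -4.29,"wz": -0.15,"gripper": 1.0},{"tx": 2.16,"ty": 0,"tz": 0.28,"wx": 0,"wy": -4.29,"wz": -0.15,"gripper": 1.0},{"tx": 2.16,"ty": 0,"tz": 0.28,"wx": 0,"wy": -4.29,"wz": -0.15,"gripper": 1.0},{"tx": 2.16,"ty": 0,"tz": 0.28,"wx": 0,"wy": -4.29,"wz": -0.15,"gripper": 1.0},{"tx": 2.16,"ty": 0,"tz": 0.28,"wx": 0,"wy": -4.29,"wz": -0.15,"gripper": 1.0},{"tx": 2.16,"ty": 0,"tz": 0.28,"wx": 0,"wy": -4.29,"wz": -0.15,"gripper": 1.0},{"tx": 2.16,"ty": 0,"tz": 0.28,"wx": 0,"wy": -4.29,"wz": -0.15,"gripper": 1.0},{"tx": 2.16,"ty": 0,"tz": 0.28,"wx": 0,"wy": -4.29,"wz": -0.15,"gripper": 1.0},{"tx": 2.16,"ty": 0,"tz": 0.28,"wx": 0,"wy": -4.29,"wz": -0.15,"gripper": 1.0},{"tx": 2.16,"ty": 0,"tz": 0.28,"wx": 0,"wy": -4.29,"wz": -0.15,"gripper": 1.0},{"tx": 2.16,"ty": 0,"tz": 0.28,"wx": 0,"wy": -4.29,"wz": -0.15,"gripper": 1.0},{"tx": 0,"ty": 0,"tz": 0,"wx": 0,"wy": 0,"wz": 0,"gripper": 1.0},{"tx": 0,"ty": 0,"tz": 0,"wx": 0,"wy": 0,"wz": 0,"gripper": 1.0}]'

```text
clock: 7.7
ee_pos: [0.4387, 0.3524, 0.1689]
tcp_rot: [0.186, 0.668, 0.697, -0.183]
contact_force: [-0.5, -0.6, 0.8]
gripper_width: 0.0116
gripper_force: 88.5
```

```bash
python3 - <<'E'
from h import *
s=arm.state();T=cur();print(s["clock"],T.round(4).tolist(),s["gripper_width"],s["contact_force"],s["joints"].round(2))
print("est mid",T[:3,:3]@m1+T[:3,3],"dir",T[:3,:3]@a1)
marker()
for n in ("wrist","top"):
    im,d,P=grab(n); cv2.imwrite(f"pics/{n}2.png",im[:,:,::-1])
    for r in arm.tip_of("clip_seat",n)[:2]: print(n,r["uv"],r["p"],atz(P,r["uv"],.11))
    if n=="top": cv2.imwrite("pics/top2c.png",cv2.resize(im[235:325,200:300],None,fx=6,fy=6,interpolation=cv2.INTER_CUBIC)[:,:,::-1])
E
```

```text
7.7 [[-0.038, 0.9992, 0.0146, 0.4387], [0.8632, 0.0402, -0.5033, 0.3524], [-0.5035, -0.0066, -0.864, 0.1689], [0.0, 0.0, 0.0, 1.0]] 0.011635107468654236 [-0.45845806 -0.58642468  0.75535711] [-1.13  0.78  0.43  1.48  0.09  1.3  -0.76]
est mid [0.44000457 0.31953046 0.17199609] dir [-0.04022173  0.99916072 -0.00400789]
wrist [331. 336.] 5704 [0.4393 0.3522 0.1789] dir tool [ 0.872 -0.008 -0.489] world [-0.044  0.999 -0.016] [-0.0786  0.0337]
wrist marker_cap_end [325. 281.] 0.95 [0.4369 0.3845 0.173 ] tool [ 0.0288 -0.0022 -0.0189]
wrist marker_mid [328. 368.] 0.57 [0.4402 0.3373 0.1816] tool [-0.0163 -0.0007 -0.0026]
wrist marker_plain_end [327. 424.] 0.67 [0.4422 0.2725 0.1817] tool [-0.0724 -0.001   0.0299]
scene [237. 205.] 451 [0.4403 0.2934 0.1853] dir tool [ 0.864 -0.006 -0.503] world [-0.038  0.999  0.005] [-0.0481  0.0583]
scene marker_mid [232. 206.] 0.8 [0.4376 0.3069 0.1845] tool [-0.0413 -0.0055  0.0116]
top [253. 281.] 650 [0.4428 0.3092 0.1854] dir tool [ 0.859  0.004 -0.511] world [-0.03   0.999  0.013] [-0.0603  0.0701]
top marker_cap_end [213. 279.] 0.66 [0.4427 0.3759 0.1866] tool [ 0.0157  0.0027 -0.0249]
top marker_mid [246. 280.] 0.62 [0.4412 0.3205 0.186 ] tool [-0.0319 -0.0008  0.0033]
top marker_plain_end [287. 278.] 0.93 [0.4435 0.2505 0.1839] tool [-0.0915 -0.0008  0.0401]
wrist [329.3, 248.2] 0.77 [0.44309852 0.32021054 0.11      ]
top [252.0, 283.8] 0.93 [0.43996801 0.32008076 0.11      ]
top [315.1, 194.2] 0.28 [0.61213763 0.20270947 0.11      ]
```

View pics/wrist2.png

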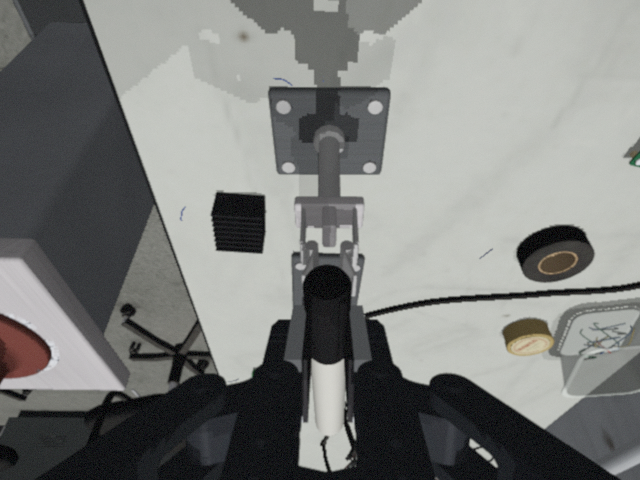

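The wrist view shows the cap end at (327,285) and the clip leaves at about (311,255) and (347,255), so the marker is nearly centred. One check of the lateral offset within this same camera:

```bash
python3 - <<'E'
from h import *
im,d,P=grab("wrist");T=cur()
m=np.zeros(d.shape,bool);m[190:262,285:375]=1
C=cloud(P,d,m)
for lo,hi in((.085,.1),(.1,.115),(.115,.126),(.126,.14)):
    h=C[(C[:,2]>lo)&(C[:,2]<hi)]
    if len(h): print(lo,len(h),np.percentile(h,1,0).round(4),np.percentile(h,99,0).round(4),"left/right mean x",h[h[:,0]<.443].mean(0).round(4),h[h[:,0]>.443].mean(0).round(4))
m=np.zeros(d.shape,bool);m[285:340,295:362]=1
C=cloud(P,d,m);C=C[C[:,2]>.165]
for y0 in(.355,.365,.375):
    h=C[abs(C[:,1]-y0)<.005];print(y0,len(h),np.percentile(h[:,0],[1,50,99]).round(4),h[:,2].max())
print(np.percentile(C,99.5,0),arm.state()["ee_pos"])
E
```

```text
0.085 777 [0.4244 0.3106 0.085 ] [0.4607 0.3285 0.1   ] left/right mean x [0.4354 0.3237 0.0917] [0.4508 0.324  0.0914]
0.1 773 [0.4273 0.3112 0.1   ] [0.4583 0.3285 0.1149] left/right mean x [0.4335 0.3228 0.108 ] [0.4521 0.3234 0.108 ]
0.115 357 [0.4307 0.3168 0.1151] [0.4551 0.3286 0.1244] left/right mean x [0.4337 0.3249 0.1181] [0.4516 0.3253 0.118 ]
0.355 113 [0.435  0.4386 0.4468] 0.18555170276980368
0.365 812 [0.4293 0.4406 0.4522] 0.18937271712749743
0.375 1478 [0.4299 0.4407 0.4514] 0.19570158547145378
[0.45196852 0.38353973 0.19505291] [0.44080096 0.35001537 0.17227086]
```

Call:
apply_moves --series '[{"tx": 0.77,"ty": 0,"tz": 0.94,"wx": 0,"wy": 0,"wz": 0,"gripper": 1.0},{"tx": 0.6,"ty": 0,"tz": 1.04,"wx": 0,"wy": 0,"wz": 0,"gripper": 1.0},{"tx": 0.5,"ty": 0,"tz": 0.87,"wx": 0,"wy": 0,"wz": 0,"gripper": 1.0},{"tx": 0.2,"ty": 0,"tz": 0.35,"wx": 0,"wy": 0,"wz": 0,"gripper": 1.0},{"tx": 0.2,"ty": 0,"tz": 0.35,"wx": 0,"wy": 0,"wz": 0,"gripper": 1.0},{"tx": 0.2,"ty": 0,"tz": 0.35,"wx": 0,"wy": 0,"wz": 0,"gripper": 1.0},{"tx": 0.2,"ty": 0,"tz": 0.35,"wx": 0,"wy": 0,"wz": 0,"gripper": 1.0},{"tx": 0,"ty": 0,"tz": 0,"wx": 0,"wy": 0,"wz": 0,"gripper": 1.0},{"tx": 0,"ty": 0,"tz": 0,"wx": 0,"wy": 0,"wz": 0,"gripper": 1.0}]' --grip_force 120

```text
clock: 9.45
ee_pos: [0.4407, 0.3518, 0.1222]
tcp_rot: [0.186, 0.671, 0.695, -0.181]
contact_force: [-0.1, -0.1, -0.0]
gripper_width: 0.012
gripper_force: 88.5
```

```bash
python3 - <<'E'
from h import *
T=cur();s=arm.state();print("est mid",T[:3,:3]@m1+T[:3,3],T[:3,:3]@a1,s["contact_force"],s["torque"],s["gripper_force"])
E
```

```text
est mid [0.44189595 0.31888817 0.12521757] [-0.03483022  0.99937059 -0.00112729] [-0.14533015 -0.10876501 -0.04922284] [ 0.56337733  0.03710329 -0.02141906] 88.49820971488953
```

Call:
apply_moves --series '[{"tx": 0.1,"ty": 0,"tz": 0.17,"wx": 0,"wy": 0,"wz": 0,"gripper": 1.0},{"tx": 0.1,"ty": 0,"tz": 0.17,"wx": 0,"wy": 0,"wz": 0,"gripper": 1.0},{"tx": 0.1,"ty": 0,"tz": 0.17,"wx": 0,"wy": 0,"wz": 0,"gripper": 1.0},{"tx": 0.1,"ty": 0,"tz": 0.17,"wx": 0,"wy": 0,"wz": 0,"gripper": 1.0}]'

```text
clock: 9.78
ee_pos: [0.4409, 0.3518, 0.1146]
tcp_rot: [0.186, 0.671, 0.695, -0.181]
contact_force: [0.3, -0.7, 1.7]
gripper_width: 0.0118
gripper_force: 88.4
```

Call:
apply_moves --series '[{"tx": 0.1,"ty": 0,"tz": 0.17,"wx": 0,"wy": 0,"wz": 0,"gripper": 1.0},{"tx": 0.1,"ty": 0,"tz": 0.17,"wx": 0,"wy": 0,"wz": 0,"gripper": 1.0}]'

```text
clock: 9.95
ee_pos: [0.4409, 0.3517, 0.1106]
tcp_rot: [0.186, 0.671, 0.695, -0.181]
contact_force: [0.8, 0.5, 2.6]
gripper_width: 0.012
gripper_force: 88.5
```

Call:
apply_moves --series '[{"tx": 0.1,"ty": 0,"tz": 0.17,"wx": 0,"wy": 0,"wz": 0,"gripper": 1.0},{"tx": 0,"ty": 0,"tz": 0,"wx": 0,"wy": 0,"wz": 0,"gripper": 1.0},{"tx": 0,"ty": 0,"tz": 0,"wx": 0,"wy": 0,"wz": 0,"gripper": 1.0}]'

```text
clock: 10.2
ee_pos: [0.4406, 0.3518, 0.1082]
tcp_rot: [0.186, 0.671, 0.695, -0.181]
contact_force: [1.2, -0.5, 1.3]
gripper_width: 0.0118
gripper_force: 88.8
```

```bash
python3 - <<'E'
from h import *
T=cur();s=arm.state();print("est mid",T[:3,:3]@m1+T[:3,3],T[:3,:3]@a1,s["contact_force"],s["torque"],s["gripper_force"])
marker()
im,d,P=grab("scene");cv2.imwrite("pics/s3.png",cv2.resize(im[190:310,170:310],None,fx=5,fy=5,interpolation=cv2.INTER_CUBIC)[:,:,::-1])
E
```

```text
est mid [0.44178639 0.31886253 0.11118156] [-0.03481558  0.99937076 -0.00139717] [ 1.20547967 -0.49001377  1.27854594] [ 0.39961408 -0.04225772  0.02783154] 88.77099752426147
wrist [330. 336.] 5625 [0.4411 0.3517 0.1184] dir tool [-0.879  0.003  0.476] world [ 0.038 -0.999  0.029] [-0.0335  0.078 ]
wrist [331. 196.] 13196 [0.4428 0.3269 0.014 ] dir tool [-0.07   0.991 -0.111] world [0.991 0.029 0.129] [-0.0396  0.0371]
wrist marker_cap_end [326. 281.] 0.96 [0.4394 0.3841 0.1127] tool [ 0.0258 -0.0001 -0.0201]
wrist marker_cap_end [178.  36.] 0.89 [0.3767 0.4189 0.0153] tool [ 0.1066 -0.0615  0.0458]
wrist marker_mid [326. 369.] 0.56 [0.441  0.3363 0.1211] tool [-0.0198 -0.0003 -0.0034]
wrist marker_plain_end [327. 424.] 0.92 [0.4437 0.2749 0.1219] tool [-0.0734  0.0003  0.0267]
wrist marker_plain_end [321. 400.] 0.37 [0.4399 0.3034 0.1208] tool [-0.0481 -0.0025  0.0133]
scene [242. 238.] 398 [0.44   0.2947 0.1209] dir tool [ 0.852  0.012 -0.523] world [-0.023  0.999  0.025] [-0.0465  0.0612]
scene [238. 274.] 1321 [0.4377 0.3116 0.0232] dir tool [0.47  0.011 0.883] world [ 0.01  -0.036 -0.999] [-0.0727  0.0229]
scene marker_cap_end [216. 215.] 0.75 [0.4294 0.3559 0.1407] tool [-0.0123 -0.0112 -0.0302]
scene marker_mid [237. 236.] 0.87 [0.435  0.2997 0.1228] tool [-0.0521 -0.0075  0.0135]
scene marker_plain_end [256. 250.] 0.82 [0.439  0.2477 0.1219] tool [-0.0967 -0.0053  0.0404]
top [255. 281.] 570 [0.4424 0.3126 0.1212] dir tool [ 0.863  0.004 -0.506] world [-0.031  1.     0.006] [-0.0618  0.0682]
top marker_cap_end [221. 283.] 0.7 [0.4408 0.3752 0.1232] tool [ 0.0128  0.0009 -0.0246]
top marker_mid [252. 283.] 0.61 [0.4401 0.3174 0.1226] tool [-0.0368 -0.0018  0.0049]
top marker_plain_end [289. 281.] 0.79 [0.4433 0.2508 0.122 ] tool [-0.0943 -0.0009  0.0388]
```

View pics/s3.png

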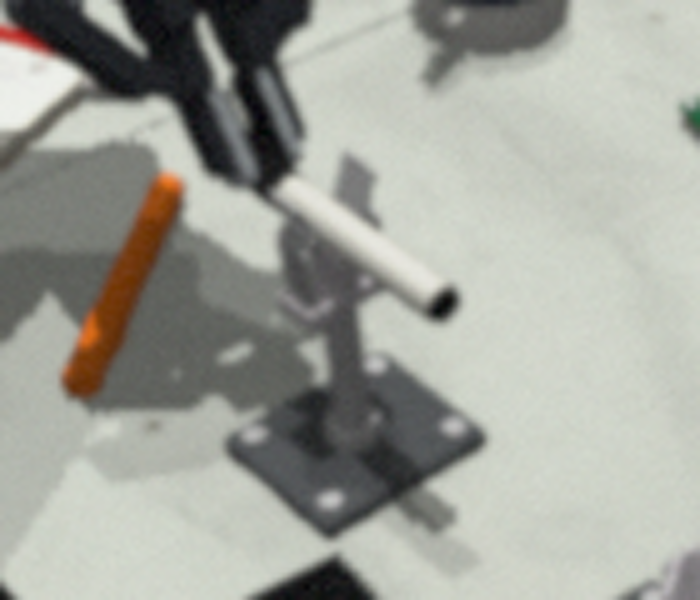

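The view shows the white end sticking out at (440,300) and the barrel down between the leaves. I'll press a little further until the saddle reacts.

Call:
apply_moves --series '[{"tx": 0.05,"ty": 0,"tz": 0.09,"wx": 0,"wy": 0,"wz": 0,"gripper": 1.0},{"tx": 0.05,"ty": 0,"tz": 0.09,"wx": 0,"wy": 0,"wz": 0,"gripper": 1.0},{"tx": 0,"ty": 0,"tz": 0,"wx": 0,"wy": 0,"wz": 0,"gripper": 1.0}]'

```text
clock: 11.25
ee_pos: [0.4405, 0.3521, 0.1062]
tcp_rot: [0.186, 0.671, 0.695, -0.181]
contact_force: [0.2, 0.5, 0.7]
gripper_width: 0.0116
gripper_force: 88.7
```

Call:
apply_moves --series '[{"tx": 0.05,"ty": 0,"tz": 0.09,"wx": 0,"wy": 0,"wz": 0,"gripper": 1.0},{"tx": 0,"ty": 0,"tz": 0,"wx": 0,"wy": 0,"wz": 0,"gripper": 1.0}]'

```text
clock: 11.42
ee_pos: [0.4405, 0.3522, 0.105]
tcp_rot: [0.186, 0.671, 0.695, -0.181]
contact_force: [0.2, 0.2, 0.1]
gripper_width: 0.012
gripper_force: 88.8
```

Call:
apply_moves --series '[{"tx": 0.05,"ty": 0,"tz": 0.09,"wx": 0,"wy": 0,"wz": 0,"gripper": 1.0},{"tx": 0,"ty": 0,"tz": 0,"wx": 0,"wy": 0,"wz": 0,"gripper": 1.0}]'

```text
clock: 11.58
ee_pos: [0.4405, 0.3522, 0.1039]
tcp_rot: [0.186, 0.671, 0.695, -0.181]
contact_force: [-0.4, 0.5, -0.4]
gripper_width: 0.0119
gripper_force: 88.8
```

Call:
apply_moves --series '[{"tx": 0.05,"ty": 0,"tz": 0.09,"wx": 0,"wy": 0,"wz": 0,"gripper": 1.0},{"tx": 0,"ty": 0,"tz": 0,"wx": 0,"wy": 0,"wz": 0,"gripper": 1.0}]'

```text
clock: 11.75
ee_pos: [0.4406, 0.3522, 0.1033]
tcp_rot: [0.186, 0.671, 0.695, -0.181]
contact_force: [-0.6, 1.3, 1.4]
gripper_width: 0.0119
gripper_force: 88.9
```

```bash
python3 - <<'E'
from h import *
T=cur();s=arm.state();print("est mid",T[:3,:3]@m1+T[:3,3],T[:3,:3]@a1,s["contact_force"],s["torque"],s["clock"])
marker(("scene","top"))
E
```

```text
est mid [0.44178534 0.31926575 0.10623942] [-3.51812037e-02  9.99358717e-01 -6.61296539e-04] [-0.5561057   1.34471967  1.41674939] [ 0.41992691 -0.01943416  0.01004555] 11.75
scene marker_cap_end [211. 221.] 0.7 [0.4214 0.3605 0.13  ] tool [-0.0056 -0.019  -0.0277]
scene marker_mid [196. 245.] 0.89 [0.4239 0.4507 0.0147] tool [ 0.1301 -0.0131  0.0271]
scene marker_plain_end [255. 251.] 0.93 [0.4394 0.2515 0.1177] tool [-0.0942 -0.0048  0.0378]
top [260. 284.] 528 [0.4424 0.3101 0.1163] dir tool [ 0.866  0.002 -0.5  ] world [-0.033  0.999 -0.   ] [-0.0586  0.07  ]
top marker_cap_end [218. 282.] 0.65 [0.4434 0.3829 0.116 ] tool [ 0.0202  0.0039 -0.0263]
top marker_mid [254. 283.] 0.63 [0.4406 0.3159 0.1179] tool [-0.0387 -0.0013  0.0055]
top marker_plain_end [288. 281.] 0.59 [0.4446 0.2531 0.1182] tool [-0.0933  0.0005  0.0367]
```

Call:
apply_moves --series '[{"tx": 0.05,"ty": 0,"tz": 0.09,"wx": 0,"wy": 0,"wz": 0,"gripper": 1.0},{"tx": 0,"ty": 0,"tz": 0,"wx": 0,"wy": 0,"wz": 0,"gripper": 1.0}]'

```text
clock: 12.42
ee_pos: [0.4406, 0.3523, 0.1025]
tcp_rot: [0.186, 0.671, 0.695, -0.181]
contact_force: [-1.0, 3.3, 3.9]
gripper_width: 0.0116
gripper_force: 89.2
```

Call:
apply_moves --series '[{"tx": 0.05,"ty": 0,"tz": 0.09,"wx": 0,"wy": 0,"wz": 0,"gripper": 1.0},{"tx": 0,"ty": 0,"tz": 0,"wx": 0,"wy": 0,"wz": 0,"gripper": 1.0}]'

```text
clock: 12.58
ee_pos: [0.4407, 0.3523, 0.1019]
tcp_rot: [0.186, 0.671, 0.695, -0.18]
contact_force: [-1.1, 2.5, 6.2]
gripper_width: 0.012
gripper_force: 89.5
```

Firm saddle reaction, so it's seated. I'll relax slightly, release, and retreat along the tool axis.

Call:
apply_moves --series '[{"tx": -0.08,"ty": 0,"tz": -0.14,"wx": 0,"wy": 0,"wz": 0,"gripper": 1.0},{"tx": 0,"ty": 0,"tz": 0,"wx": 0,"wy": 0,"wz": 0,"gripper": 4.0},{"tx": 0,"ty": 0,"tz": 0,"wx": 0,"wy": 0,"wz": 0,"gripper": 5.0},{"tx": 0,"ty": 0,"tz": 0,"wx": 0,"wy": 0,"wz": 0,"gripper": 5.0},{"tx": 0,"ty": 0,"tz": 0,"wx": 0,"wy": 0,"wz": 0,"gripper": 5.0},{"tx": 0,"ty": 0,"tz": -1.5,"wx": 0,"wy": 0,"wz": 0,"gripper": 5.0},{"tx": 0,"ty": 0,"tz": -2.5,"wx": 0,"wy": 0,"wz": 0,"gripper": 5.0},{"tx": 0,"ty": 0,"tz": -3.0,"wx": 0,"wy": 0,"wz": 0,"gripper": 5.0},{"tx": 0,"ty": 0,"tz": -3.0,"wx": 0,"wy": 0,"wz": 0,"gripper": 5.0},{"tx": 0,"ty": 0,"tz": -3.0,"wx": 0,"wy": 0,"wz": 0,"gripper": 5.0},{"tx": 0,"ty": 0,"tz": 0,"wx": 0,"wy": 0,"wz": 0,"gripper": 5.0},{"tx": 0,"ty": 0,"tz": 0,"wx": 0,"wy": 0,"wz": 0,"gripper": 5.0}]'

```text
clock: 13.58
ee_pos: [0.4389, 0.4179, 0.2161]
tcp_rot: [0.186, 0.671, 0.695, -0.179]
contact_force: [-0.0, -0.2, -0.8]
gripper_width: 0.05
gripper_force: 0.0
```

```bash
python3 - <<'E'
from h import *
s=arm.state();print(s["clock"],s["ee_pos"],s["joints"].round(2),s["contact_force"])
for n in ("top","scene","wrist"):
    im,d,P=grab(n)
    if n=="wrist": cv2.imwrite("pics/w4.png",im[:,:,::-1])
    for r in arm.cut_out("marker",n)[:4]:
        C=cloud(P,d,r["pixels"])
        if len(C)<20 or np.linalg.norm(np.median(C,0)-[.442,.318,.115])>.05: continue
        C=C[C[:,2]>.1];w=np.linalg.svd(C-C.mean(0),full_matrices=False)[2][0];t=(C-C.mean(0))@w
        a,b=np.percentile(t,[.5,99.5]);print(n,len(C),C.mean(0).round(4),w.round(3),"ends",(C.mean(0)+a*w).round(4),(C.mean(0)+b*w).round(4))
    for t in ("marker_cap_end","marker_plain_end","marker_mid"):
        for r in arm.tip_of(t,n)[:2]: print(n,t,r["p"],atz(P,r["uv"],.11).round(4))
A=cur();seat=np.array([.442,.318,.110]);M=tool(30,flip=1,yaw=2)
ax=np.array([-.035,.9994,0]);G=seat-.036*ax;B=grasp(M,G);print("grasp TCP",B[:3,3])
B[:3,3]-=.10*M[:,2];print(B[:3,3]);plan(A,B,30)
E
```

```text
13.5833 [0.43890544 0.41785705 0.21608791] [-1.16  0.8   0.43  1.26  0.07  1.5  -0.78] [-0.04796712 -0.16257694 -0.76310185]
top 577 [0.4419 0.3164 0.1163] [-0.042  0.999 -0.006] ends [0.4446 0.251  0.1167] [0.4392 0.3824 0.1159]
top marker_cap_end 0.75 [ 0.3552 -0.0465  0.11  ]
top marker_cap_end 0.6 [0.6556 0.0654 0.11  ]
top marker_plain_end 0.92 [ 0.4693 -0.0156  0.11  ]
top marker_plain_end 0.75 [0.4607 0.4737 0.11  ]
top marker_mid 0.91 [0.4156 0.4325 0.11  ]
top marker_mid 0.81 [0.4416 0.3179 0.11  ]
scene 465 [0.439  0.3087 0.1165] [-0.03   1.     0.008] ends [0.4408 0.2486 0.1161] [0.4369 0.378  0.1171]
scene marker_cap_end 0.9 [0.3296 0.3091 0.11  ]
scene marker_cap_end 0.86 [ 0.312  -0.1088  0.11  ]
scene marker_plain_end 0.97 [ 0.4219 -0.0795  0.11  ]
scene marker_plain_end 0.89 [0.4074 0.3689 0.11  ]
scene marker_mid 0.9 [0.4441 0.3186 0.11  ]
scene marker_mid 0.79 [0.3692 0.3432 0.11  ]
wrist 2765 [0.4421 0.3371 0.1144] [ 0.044 -0.999  0.027] ends [0.4399 0.3857 0.1131] [0.4457 0.2548 0.1167]
wrist marker_cap_end 0.93 [0.3816 0.146  0.11  ]
wrist marker_cap_end 0.91 [0.439  0.3843 0.11  ]
wrist marker_plain_end 0.98 [0.463  0.1714 0.11  ]
wrist marker_plain_end 0.68 [0.443  0.2529 0.11  ]
wrist marker_mid 0.79 [0.4256 0.1568 0.11  ]
wrist marker_mid 0.56 [0.4423 0.3224 0.11  ]
grasp TCP [0.44317275 0.28452008 0.10566987]
[0.44491773 0.23455054 0.19227241]
30 rows t [-0.005  0.953  0.091] w [3.   0.01 5.19] | path z 0.192..0.215 mid [0.533 0.329 0.204]
```

The marker lies level in the clip with its middle at the seat (ends at y = 0.251 and 0.382). Next I'll swing round to the white end, turning the way joint 7 allows.

```bash
python3 - <<'E'
from h import *
A=cur();seat=np.array([.442,.3175,.110]);M=tool(30,flip=1,yaw=2)
ax=np.array([-.035,.9994,0]);B=grasp(M,seat-.036*ax);B[:3,3]-=.10*M[:,2]
V=pose(tool(0,yaw=92),[.40,.33,.24]);print(A.round(3)[:3,3],B[:3,3])
plan(A,V,15);plan(V,B,15)
E
```

```text
[0.439 0.417 0.215] [0.44491773 0.23405054 0.19227241]
15 rows t [-0.289 -0.673 -0.039] w [-1.58  1.56 -5.85] | path z 0.215..0.240 mid [0.402 0.386 0.229]
15 rows t [ 0.312 -0.785  0.197] w [-1.57 -1.57 -5.85] | path z 0.192..0.240 mid [0.399 0.274 0.221]
```

Call:
apply_moves --series '[{"tx": -0.29,"ty": -0.67,"tz": -0.04,"wx": -1.58,"wy": 1.56,"wz": -5.85,"gripper": 5.0},{"tx": -0.29,"ty": -0.67,"tz": -0.04,"wx": -1.58,"wy": 1.56,"wz": -5.85,"gripper": 5.0},{"tx": -0.29,"ty": -0.67,"tz": -0.04,"wx": -1.58,"wy": 1.56,"wz": -5.85,"gripper": 5.0},{"tx": -0.29,"ty": -0.67,"tz": -0.04,"wx": -1.58,"wy": 1.56,"wz": -5.85,"gripper": 5.0},{"tx": -0.29,"ty": -0.67,"tz": -0.04,"wx": -1.58,"wy": 1.56,"wz": -5.85,"gripper": 5.0},{"tx": -0.29,"ty": -0.67,"tz": -0.04,"wx": -1.58,"wy": 1.56,"wz": -5.85,"gripper": 5.0},{"tx": -0.29,"ty": -0.67,"tz": -0.04,"wx": -1.58,"wy": 1.56,"wz": -5.85,"gripper": 5.0},{"tx": -0.29,"ty": -0.67,"tz": -0.04,"wx": -1.58,"wy": 1.56,"wz": -5.85,"gripper": 5.0},{"tx": -0.29,"ty": -0.67,"tz": -0.04,"wx": -1.58,"wy": 1.56,"wz": -5.85,"gripper": 5.0},{"tx": -0.29,"ty": -0.67,"tz": -0.04,"wx": -1.58,"wy": 1.56,"wz": -5.85,"gripper": 5.0},{"tx": -0.29,"ty": -0.67,"tz": -0.04,"wx": -1.58,"wy": 1.56,"wz": -5.85,"gripper": 5.0},{"tx": -0.29,"ty": -0.67,"tz": -0.04,"wx": -1.58,"wy": 1.56,"wz": -5.85,"gripper": 5.0},{"tx": -0.29,"ty": -0.67,"tz": -0.04,"wx": -1.58,"wy": 1.56,"wz": -5.85,"gripper": 5.0},{"tx": -0.29,"ty": -0.67,"tz": -0.04,"wx": -1.58,"wy": 1.56,"wz": -5.85,"gripper": 5.0},{"tx": -0.29,"ty": -0.67,"tz": -0.04,"wx": -1.58,"wy": 1.56,"wz": -5.85,"gripper": 5.0}]'

```text
clock: 15.58
ee_pos: [0.4002, 0.3296, 0.2407]
tcp_rot: [0.0, -0.02, 1.0, 0.001]
contact_force: [0.5, -0.1, -0.1]
gripper_width: 0.0497
gripper_force: 0.0
```

```bash
python3 -c "
from h import *
s=arm.state();print(s['joints'].round(2),cur().round(3).tolist())"
```

```text
[-0.67  0.39 -0.09  1.78  0.04  0.97  0.84] [[-0.999, -0.041, 0.001, 0.4], [-0.041, 0.999, 0.001, 0.33], [-0.001, 0.001, -1.0, 0.241], [0.0, 0.0, 0.0, 1.0]]
```

Joint 7 behaves as expected, so I'll do the second half.

Call:
apply_moves --series '[{"tx": 0.31,"ty": -0.79,"tz": 0.2,"wx": -1.57,"wy": -1.57,"wz": -5.85,"gripper": 5.0},{"tx": 0.31,"ty": -0.79,"tz": 0.2,"wx": -1.57,"wy": -1.57,"wz": -5.85,"gripper": 5.0},{"tx": 0.31,"ty": -0.79,"tz": 0.2,"wx": -1.57,"wy": -1.57,"wz": -5.85,"gripper": 5.0},{"tx": 0.31,"ty": -0.79,"tz": 0.2,"wx": -1.57,"wy": -1.57,"wz": -5.85,"gripper": 5.0},{"tx": 0.31,"ty": -0.79,"tz": 0.2,"wx": -1.57,"wy": -1.57,"wz": -5.85,"gripper": 5.0},{"tx": 0.31,"ty": -0.79,"tz": 0.2,"wx": -1.57,"wy": -1.57,"wz": -5.85,"gripper": 5.0},{"tx": 0.31,"ty": -0.79,"tz": 0.2,"wx": -1.57,"wy": -1.57,"wz": -5.85,"gripper": 5.0},{"tx": 0.31,"ty": -0.79,"tz": 0.2,"wx": -1.57,"wy": -1.57,"wz": -5.85,"gripper": 5.0},{"tx": 0.31,"ty": -0.79,"tz": 0.2,"wx": -1.57,"wy": -1.57,"wz": -5.85,"gripper": 5.0},{"tx": 0.31,"ty": -0.79,"tz": 0.2,"wx": -1.57,"wy": -1.57,"wz": -5.85,"gripper": 5.0},{"tx": 0.31,"ty": -0.79,"tz": 0.2,"wx": -1.57,"wy": -1.57,"wz": -5.85,"gripper": 5.0},{"tx": 0.31,"ty": -0.79,"tz": 0.2,"wx": -1.57,"wy": -1.57,"wz": -5.85,"gripper": 5.0},{"tx": 0.31,"ty": -0.79,"tz": 0.2,"wx": -1.57,"wy": -1.57,"wz": -5.85,"gripper": 5.0},{"tx": 0.31,"ty": -0.79,"tz": 0.2,"wx": -1.57,"wy": -1.57,"wz": -5.85,"gripper": 5.0},{"tx": 0.31,"ty": -0.79,"tz": 0.2,"wx": -1.57,"wy": -1.57,"wz": -5.85,"gripper": 5.0},{"tx": 0,"ty": 0,"tz": 0,"wx": 0,"wy": 0,"wz": 0,"gripper": 5.0},{"tx": 0,"ty": 0,"tz": 0,"wx": 0,"wy": 0,"wz": 0,"gripper": 5.0}]'

```text
clock: 17.0
ee_pos: [0.4467, 0.2331, 0.1913]
tcp_rot: [-0.18, 0.693, -0.672, -0.187]
contact_force: [0.3, 1.0, -0.7]
gripper_width: 0.05
gripper_force: 0.0
```

```bash
python3 - <<'E'
from h import *
s=arm.state();A=cur();print(s["clock"],s['joints'].round(2),A.round(4).tolist())
im,d,P=grab("wrist");cv2.imwrite("pics/w5.png",im[:,:,::-1])
for t in ("marker_cap_end","marker_plain_end","marker_mid"):
    for r in arm.tip_of(t,"wrist")[:2]: print(t,r["p"],np.round(r["uv"]),atz(P,r["uv"],.11).round(4))
for r in arm.cut_out("marker","wrist")[:3]:
    C=cloud(P,d,r["pixels"]);print(r["uv"],len(C),np.median(C,0))
    h=C[(C[:,1]<.295)&(C[:,2]>.1)]
    if len(h)>50: print("white part x",np.percentile(h[:,0],[2,50,98]),"ymin",np.percentile(C[C[:,2]>.1][:,1],1))
M=tool(30,flip=1,yaw=2);ax=np.array([-.035,.9994,0]);B=grasp(M,np.array([.442,.3175,.110])-.036*ax)
plan(A,B,7)
E
```

```text
17.0 [ 0.42  0.59 -0.94  2.03 -0.04  0.54  2.82] [[0.0256, -0.9995, -0.0172, 0.4467], [-0.8649, -0.0308, 0.501, 0.2331], [-0.5013, 0.002, -0.8653, 0.1913], [0.0, 0.0, 0.0, 1.0]]
marker_cap_end 0.92 [329. 328.] [0.4405 0.3828 0.11  ]
marker_cap_end 0.91 [393. 250.] [0.4045 0.2869 0.11  ]
marker_plain_end 0.95 [297. 302.] [0.4645 0.3463 0.11  ]
marker_plain_end 0.93 [329. 207.] [0.445  0.2515 0.11  ]
marker_mid 0.65 [333. 276.] [0.4402 0.3146 0.11  ]
marker_mid 0.59 [343. 280.] [0.433  0.3189 0.11  ]
[332.0, 260.6] 3348 [0.44276124 0.29478256 0.11540906]
white part x [0.4365572  0.44411701 0.45127156] ymin 0.25067651127330337
[370.0, 262.9] 885 [0.39660627 0.42740113 0.01219115]
7 rows t [-0.018  0.025  1.424] w [-0.    0.01 -0.04] | path z 0.106..0.191 mid [0.445 0.255 0.155]
```

View pics/w5.png

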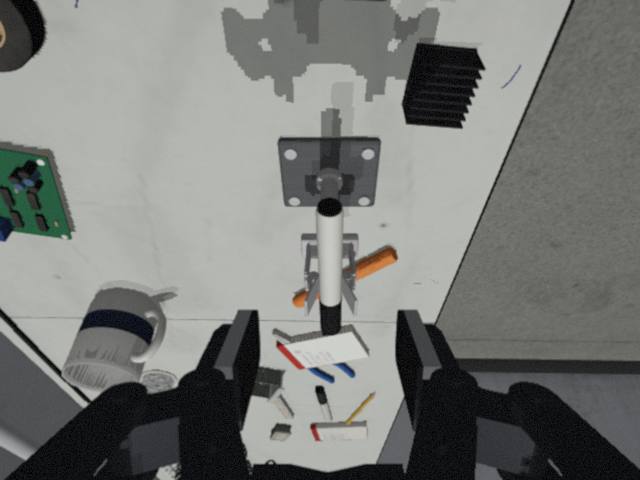

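The view shows the white end at (330,205) and the cap in the clip's far side at (330,320), between the open fingers. The orange look-alike is only behind, on the bench. Joint 7 is near its limit (2.82), so I'll use less tilt, 15°.

```bash
python3 - <<'E'
from h import *
A=cur();M=tool(15,flip=1,yaw=2);ax=np.array([-.035,.9994,0]);B=grasp(M,np.array([.4425,.317,.110])-.036*ax)
C=B.copy();C[:3,3]-=.07*M[:,2];print(C[:3,3])
plan(A,C,5);plan(C,B,5)
E
```

```text
[0.44434712 0.26420861 0.17278518]
5 rows t [-0.37  -0.007  0.603] w [-0.02  2.99  0.04] | path z 0.173..0.193 mid [0.445 0.247 0.186]
5 rows t [-0.   0.   1.4] w [ 0.  0. -0.] | path z 0.105..0.173 mid [0.444 0.271 0.146]
```

Call:
apply_moves --series '[{"tx": -0.37,"ty": 0,"tz": 0.6,"wx": 0,"wy": 3.0,"wz": 0,"gripper": 5.0},{"tx": -0.37,"ty": 0,"tz": 0.6,"wx": 0,"wy": 3.0,"wz": 0,"gripper": 5.0},{"tx": -0.37,"ty": 0,"tz": 0.6,"wx": 0,"wy": 3.0,"wz": 0,"gripper": 5.0},{"tx": -0.37,"ty": 0,"tz": 0.6,"wx": 0,"wy": 3.0,"wz": 0,"gripper": 5.0},{"tx": -0.37,"ty": 0,"tz": 0.6,"wx": 0,"wy": 3.0,"wz": 0,"gripper": 5.0},{"tx": 0,"ty": 0,"tz": 0,"wx": 0,"wy": 0,"wz": 0,"gripper": 5.0},{"tx": 0,"ty": 0,"tz": 0,"wx": 0,"wy": 0,"wz": 0,"gripper": 5.0},{"tx": 0,"ty": 0,"tz": 0,"wx": 0,"wy": 0,"wz": 0,"gripper": 5.0}]'

```text
clock: 17.92
ee_pos: [0.4447, 0.2626, 0.1723]
tcp_rot: [-0.091, 0.714, -0.688, -0.093]
contact_force: [-0.2, 0.2, 0.6]
gripper_width: 0.0502
gripper_force: 0.0
```

```bash
python3 - <<'E'
from h import *
s=arm.state();A=cur();print(s["clock"],s['joints'].round(3),A.round(4).tolist())
M=tool(15,flip=1,yaw=2);ax=np.array([-.035,.9994,0]);B=grasp(M,np.array([.4425,.317,.110])-.036*ax)
plan(A,B,5)
E
```

```text
17.9167 [ 0.019  0.512 -0.655  1.96   0.129  0.632  2.528] [[0.035, -0.9994, -0.0079, 0.4447], [-0.9652, -0.0358, 0.2589, 0.2626], [-0.259, -0.0015, -0.9659, 0.1723], [0.0, 0.0, 0.0, 1.0]]
5 rows t [-0.034  0.008  1.4  ] w [-0.01  0.    0.01] | path z 0.105..0.172 mid [0.444 0.27  0.145]
```

Call:
apply_moves --series '[{"tx": -0.03,"ty": 0,"tz": 1.4,"wx": 0,"wy": 0,"wz": 0,"gripper": 5.0},{"tx": -0.03,"ty": 0,"tz": 1.4,"wx": 0,"wy": 0,"wz": 0,"gripper": 5.0},{"tx": -0.03,"ty": 0,"tz": 1.4,"wx": 0,"wy": 0,"wz": 0,"gripper": 5.0},{"tx": -0.03,"ty": 0,"tz": 1.4,"wx": 0,"wy": 0,"wz": 0,"gripper": 5.0},{"tx": -0.03,"ty": 0,"tz": 1.4,"wx": 0,"wy": 0,"wz": 0,"gripper": 4.0},{"tx": 0,"ty": 0,"tz": 0,"wx": 0,"wy": 0,"wz": 0,"gripper": 2.6},{"tx": 0,"ty": 0,"tz": 0,"wx": 0,"wy": 0,"wz": 0,"gripper": 1.6},{"tx": 0,"ty": 0,"tz": 0,"wx": 0,"wy": 0,"wz": 0,"gripper": 1.0},{"tx": 0,"ty": 0,"tz": 0,"wx": 0,"wy": 0,"wz": 0,"gripper": 1.0},{"tx": 0,"ty": 0,"tz": 0,"wx": 0,"wy": 0,"wz": 0,"gripper": 1.0},{"tx": 0,"ty": 0,"tz": 0,"wx": 0,"wy": 0,"wz": 0,"gripper": 1.0}]' --grip_force 100

```text
clock: 18.83
ee_pos: [0.4446, 0.2813, 0.1051]
tcp_rot: [-0.091, 0.713, -0.689, -0.093]
contact_force: [-0.0, -4.0, 0.4]
gripper_width: 0.0114
gripper_force: 72.6
```

```bash
python3 - <<'E'
from h import *
s=arm.state();T=cur();print(s['joints'].round(3),T.round(4).tolist(),s["torque"])
print("up in tool",T[:3,:3].T@[0,0,1], "mid in tool (seat .4425,.317,.11)",T[:3,:3].T@(np.array([.4425,.317,.11])-T[:3,3]), "cap dir", T[:3,:3].T@[-.035,.9994,0])
E
```

```text
[-0.087  0.616 -0.567  2.009  0.199  0.469  2.458] [[0.0339, -0.9994, -0.008, 0.4446], [-0.9657, -0.0348, 0.2575, 0.2813], [-0.2576, -0.001, -0.9663, 0.1051], [0.0, 0.0, 0.0, 1.0]] [-0.96744068  0.15424188  0.06410861]
up in tool [-0.25759184 -0.00100627 -0.9662533 ] mid in tool (seat .4425,.317,.11) [-0.03580828  0.00080659  0.00452427] cap dir [-9.66266069e-01  2.02949526e-04  2.57595036e-01]
```

Call:
apply_moves --series '[{"tx": 0,"ty": 0,"tz": 0,"wx": 0,"wy": 0,"wz": 0,"gripper": 1.0},{"tx": -0.08,"ty": 0,"tz": -0.29,"wx": 0,"wy": 0,"wz": 0,"gripper": 1.0},{"tx": -0.08,"ty": 0,"tz": -0.29,"wx": 0,"wy": 0,"wz": 0,"gripper": 1.0},{"tx": -0.08,"ty": 0,"tz": -0.29,"wx": 0,"wy": 0,"wz": 0,"gripper": 1.0},{"tx": -0.08,"ty": 0,"tz": -0.29,"wx": 0,"wy": 0,"wz": 0,"gripper": 1.0}]' --grip_force 120

```text
clock: 19.25
ee_pos: [0.4448, 0.2842, 0.1179]
tcp_rot: [-0.092, 0.714, -0.688, -0.094]
contact_force: [-0.6, -0.5, -0.8]
gripper_width: 0.0117
gripper_force: 72.7
```

Call:
apply_moves --series '[{"tx": -0.08,"ty": 0,"tz": -0.29,"wx": 0,"wy": 0,"wz": 0,"gripper": 1.0},{"tx": -0.13,"ty": 0,"tz": -0.48,"wx": 0,"wy": 0,"wz": 0,"gripper": 1.0},{"tx": -0.26,"ty": 0,"tz": -0.97,"wx": 0,"wy": 0,"wz": 0,"gripper": 1.0},{"tx": -0.52,"ty": 0,"tz": -1.94,"wx": 0,"wy": 0,"wz": 0,"gripper": 1.0},{"tx": -0.52,"ty": 0,"tz": -1.94,"wx": 0,"wy": 0,"wz": 0,"gripper": 1.0},{"tx": -0.52,"ty": 0,"tz": -1.94,"wx": 0,"wy": 0,"wz": 0,"gripper": 1.0},{"tx": -0.26,"ty": 0,"tz": -0.97,"wx": 0,"wy": 0,"wz": 0,"gripper": 1.0},{"tx": 0,"ty": 0,"tz": 0,"wx": 0,"wy": 0,"wz": 0,"gripper": 1.0},{"tx": 0,"ty": 0,"tz": 0,"wx": 0,"wy": 0,"wz": 0,"gripper": 1.0},{"tx": 0,"ty": 0,"tz": 0,"wx": 0,"wy": 0,"wz": 0,"gripper": 1.0}]'

```text
clock: 20.08
ee_pos: [0.444, 0.2825, 0.2049]
tcp_rot: [-0.091, 0.714, -0.688, -0.094]
contact_force: [-0.6, 0.8, -0.5]
gripper_width: 0.0115
gripper_force: 72.7
```

```bash
python3 - <<'E'
from h import *
s=arm.state();T=cur();print(s["clock"],s['joints'].round(3),T.round(4).tolist(),s["contact_force"])
marker()
E
```

```text
20.0833 [-0.005  0.477 -0.671  1.9    0.105  0.716  2.505] [[0.0348, -0.9994, -0.0088, 0.444], [-0.9653, -0.0359, 0.2586, 0.2825], [-0.2588, -0.0005, -0.9659, 0.2049], [0.0, 0.0, 0.0, 1.0]] [-0.56613825  0.78012906 -0.51351961]
wrist [328. 357.] 7513 [0.4431 0.2987 0.2143] dir tool [-0.964  0.01   0.267] world [-0.045  0.999 -0.009] [-0.0465  0.0763]
wrist marker_cap_end [329. 466.] 0.97 [0.44   0.3708 0.2148] tool [-0.0881  0.0007  0.013 ]
wrist marker_mid [343. 309.] 0.71 [0.4391 0.2682 0.2151] tool [ 0.0108  0.0053 -0.0138]
wrist marker_mid [327. 386.] 0.56 [0.443  0.3092 0.2161] tool [-0.0289 -0.0001 -0.0042]
wrist marker_plain_end [323. 267.] 0.59 [0.4464 0.253  0.2113] tool [ 0.0267 -0.0015 -0.0141]
scene [222. 186.] 393 [0.4375 0.3205 0.2129] dir tool [-0.963  0.019  0.268] world [-0.055  0.998 -0.009] [-0.07   0.061]
scene marker_cap_end [208. 174.] 0.91 [0.4377 0.3767 0.2143] tool [-0.0934  0.003   0.0151]
scene marker_mid [228. 192.] 0.89 [0.4347 0.3104 0.2114] tool [-0.0288  0.0084  0.0008]
top [230. 282.] 521 [0.4408 0.3418 0.2149] dir tool [-0.961  0.004  0.278] world [-0.04   0.999 -0.019] [-0.0447  0.0433]
top marker_cap_end [204. 280.] 0.77 [0.4384 0.3837 0.2126] tool [-0.0995  0.0023  0.0191]
```

The marker is out of the clip and held level by the white end. Now I'll plan the half-turn and the approach to the rest.

```bash
cat >> h.py <<'E'
m2=np.array([-.035,.0003,.0055]);a2=np.array([-.9653,.002,.261])  # a2 towards cap
rm=np.array([.4455,.117,.098]);ra=np.array([0,.5,.866]);rn=np.array([0,-.866,.5])
E
python3 - <<'E'
from h import *
A=cur();M=tool(45)
B=pose(M,rm+.07*rn+.012*ra-M@m2);print("B",B[:3,3],"cap dir",M@a2)
V=pose(tool(0,yaw=92),[.42,.20,.27])
plan(A,V,15);path_ends(A,V,15,m2,a2);plan(V,B,16);path_ends(V,B,16,m2,a2)
E
```

```text
B [0.4452     0.08323965 0.17202982] cap dir [ 0.002      -0.49801531 -0.86712505]
15 rows t [ 0.519 -0.223 -0.518] w [0.78 0.79 5.97] | path z 0.205..0.270 mid [0.448 0.238 0.233]
0 [[0.445, 0.252, 0.209], [0.44, 0.384, 0.209]]
3 [[0.441, 0.234, 0.222], [0.477, 0.361, 0.215]]
6 [[0.433, 0.219, 0.235], [0.505, 0.328, 0.222]]
9 [[0.421, 0.207, 0.25], [0.523, 0.289, 0.229]]
12 [[0.406, 0.201, 0.265], [0.527, 0.246, 0.237]]
15 [[0.391, 0.199, 0.282], [0.519, 0.204, 0.247]]
16 rows t [-0.835 -0.634  0.281] w [-2.25  2.17  5.42] | path z 0.172..0.270 mid [0.464 0.139 0.233]
0 [[0.391, 0.199, 0.282], [0.519, 0.204, 0.247]]
3 [[0.417, 0.185, 0.275], [0.536, 0.16, 0.225]]
6 [[0.437, 0.166, 0.264], [0.538, 0.116, 0.196]]
9 [[0.449, 0.144, 0.249], [0.525, 0.077, 0.164]]
12 [[0.453, 0.121, 0.23], [0.498, 0.048, 0.129]]
15 [[0.449, 0.101, 0.208], [0.46, 0.032, 0.096]]
```

Call:
apply_moves --series '[{"tx": 0.52,"ty": -0.22,"tz": -0.52,"wx": 0.78,"wy": 0.79,"wz": 5.97,"gripper": 1.0},{"tx": 0.52,"ty": -0.22,"tz": -0.52,"wx": 0.78,"wy": 0.79,"wz": 5.97,"gripper": 1.0},{"tx": 0.52,"ty": -0.22,"tz": -0.52,"wx": 0.78,"wy": 0.79,"wz": 5.97,"gripper": 1.0},{"tx": 0.52,"ty": -0.22,"tz": -0.52,"wx": 0.78,"wy": 0.79,"wz": 5.97,"gripper": 1.0},{"tx": 0.52,"ty": -0.22,"tz": -0.52,"wx": 0.78,"wy": 0.79,"wz": 5.97,"gripper": 1.0},{"tx": 0.52,"ty": -0.22,"tz": -0.52,"wx": 0.78,"wy": 0.79,"wz": 5.97,"gripper": 1.0},{"tx": 0.52,"ty": -0.22,"tz": -0.52,"wx": 0.78,"wy": 0.79,"wz": 5.97,"gripper": 1.0},{"tx": 0.52,"ty": -0.22,"tz": -0.52,"wx": 0.78,"wy": 0.79,"wz": 5.97,"gripper": 1.0},{"tx": 0.52,"ty": -0.22,"tz": -0.52,"wx": 0.78,"wy": 0.79,"wz": 5.97,"gripper": 1.0},{"tx": 0.52,"ty": -0.22,"tz": -0.52,"wx": 0.78,"wy": 0.79,"wz": 5.97,"gripper": 1.0},{"tx": 0.52,"ty": -0.22,"tz": -0.52,"wx": 0.78,"wy": 0.79,"wz": 5.97,"gripper": 1.0},{"tx": 0.52,"ty": -0.22,"tz": -0.52,"wx": 0.78,"wy": 0.79,"wz": 5.97,"gripper": 1.0},{"tx": 0.52,"ty": -0.22,"tz": -0.52,"wx": 0.78,"wy": 0.79,"wz": 5.97,"gripper": 1.0},{"tx": 0.52,"ty": -0.22,"tz": -0.52,"wx": 0.78,"wy": 0.79,"wz": 5.97,"gripper": 1.0},{"tx": 0.52,"ty": -0.22,"tz": -0.52,"wx": 0.78,"wy": 0.79,"wz": 5.97,"gripper": 1.0}]'

```text
clock: 22.08
ee_pos: [0.4191, 0.2001, 0.2705]
tcp_rot: [-0.001, -0.015, 1.0, 0.0]
contact_force: [-0.4, 0.6, -0.2]
gripper_width: 0.0116
gripper_force: 72.7
```

Call:
apply_moves --series '[{"tx": -0.84,"ty": -0.63,"tz": 0.28,"wx": -2.25,"wy": 2.17,"wz": 5.42,"gripper": 1.0},{"tx": -0.84,"ty": -0.63,"tz": 0.28,"wx": -2.25,"wy": 2.17,"wz": 5.42,"gripper": 1.0},{"tx": -0.84,"ty": -0.63,"tz": 0.28,"wx": -2.25,"wy": 2.17,"wz": 5.42,"gripper": 1.0},{"tx": -0.84,"ty": -0.63,"tz": 0.28,"wx": -2.25,"wy": 2.17,"wz": 5.42,"gripper": 1.0},{"tx": -0.84,"ty": -0.63,"tz": 0.28,"wx": -2.25,"wy": 2.17,"wz": 5.42,"gripper": 1.0},{"tx": -0.84,"ty": -0.63,"tz": 0.28,"wx": -2.25,"wy": 2.17,"wz": 5.42,"gripper": 1.0},{"tx": -0.84,"ty": -0.63,"tz": 0.28,"wx": -2.25,"wy": 2.17,"wz": 5.42,"gripper": 1.0},{"tx": -0.84,"ty": -0.63,"tz": 0.28,"wx": -2.25,"wy": 2.17,"wz": 5.42,"gripper": 1.0}]'

```text
clock: 22.75
ee_pos: [0.4654, 0.1388, 0.2327]
tcp_rot: [-0.15, 0.353, 0.911, 0.151]
contact_force: [0.4, 0.5, -0.7]
gripper_width: 0.0113
gripper_force: 72.6
```

```bash
python3 - <<'E'
from h import *
s=arm.state();A=cur();print(s["clock"],s['joints'].round(2),s["gripper_width"],A[:3,3])
B=pose(tool(45),rm+.07*rn+.012*ra-tool(45)@m2);plan(A,B,9)
E
```

```text
22.75 [-0.03  0.43 -0.07  1.83 -0.44  1.07  0.98] 0.011330264684697475 [0.46538735 0.1388148  0.23273132]
9 rows t [-0.744 -0.569  0.248] w [-1.98  1.91  4.8 ] | path z 0.172..0.233 mid [0.464 0.11  0.207]
```

Call:
apply_moves --series '[{"tx": -0.84,"ty": -0.63,"tz": 0.28,"wx": -2.25,"wy": 2.17,"wz": 5.42,"gripper": 1.0},{"tx": -0.84,"ty": -0.63,"tz": 0.28,"wx": -2.25,"wy": 2.17,"wz": 5.42,"gripper": 1.0},{"tx": -0.84,"ty": -0.63,"tz": 0.28,"wx": -2.25,"wy": 2.17,"wz": 5.42,"gripper": 1.0},{"tx": -0.84,"ty": -0.63,"tz": 0.28,"wx": -2.25,"wy": 2.17,"wz": 5.42,"gripper": 1.0},{"tx": -0.84,"ty": -0.63,"tz": 0.28,"wx": -2.25,"wy": 2.17,"wz": 5.42,"gripper": 1.0},{"tx": -0.84,"ty": -0.63,"tz": 0.28,"wx": -2.25,"wy": 2.17,"wz": 5.42,"gripper": 1.0},{"tx": -0.84,"ty": -0.63,"tz": 0.28,"wx": -2.25,"wy": 2.17,"wz": 5.42,"gripper": 1.0},{"tx": -0.84,"ty": -0.63,"tz": 0.28,"wx": -2.25,"wy": 2.17,"wz": 5.42,"gripper": 1.0},{"tx": 0,"ty": 0,"tz": 0,"wx": 0,"wy": 0,"wz": 0,"gripper": 1.0},{"tx": 0,"ty": 0,"tz": 0,"wx": 0,"wy": 0,"wz": 0,"gripper": 1.0},{"tx": 0,"ty": 0,"tz": 0,"wx": 0,"wy": 0,"wz": 0,"gripper": 1.0}]'

```text
clock: 23.67
ee_pos: [0.4466, 0.0841, 0.1727]
tcp_rot: [-0.27, 0.652, 0.654, 0.272]
contact_force: [0.5, 0.5, -0.5]
gripper_width: 0.0119
gripper_force: 72.7
```

```bash
python3 - <<'E'
from h import *
s=arm.state();A=cur();print(s["clock"],s['joints'].round(2),A.round(4).tolist())
print("est mid",A[:3,:3]@m2+A[:3,3],"want",rm+.07*rn+.012*ra,"cap dir",A[:3,:3]@a2)
marker(("scene","wrist"))
im,d,P=grab("scene");cv2.imwrite("pics/s6.png",cv2.resize(im[210:370,250:430],None,fx=3.7,fy=3.7,interpolation=cv2.INTER_CUBIC)[:,:,::-1])
E
```

```text
23.6667 [ 0.28  0.56 -0.03  2.09 -0.94  0.99  0.99] [[-0.004, 1.0, 0.0001, 0.4466], [0.7062, 0.0028, 0.708, 0.0841], [0.708, 0.0029, -0.7062, 0.1727], [0.0, 0.0, 0.0, 1.0]]
est mid [0.44701371 0.06329865 0.1440784 ] want [0.4455   0.06238  0.143392] cap dir [ 0.00590661 -0.49689817 -0.8677479 ]
scene [338. 307.] 617 [0.4432 0.0529 0.1389] dir tool [ 0.961  0.    -0.278] world [-0.005  0.482  0.876] [-0.0566  0.0756]
scene marker_mid [336. 298.] 0.97 [0.4438 0.0564 0.1482] tool [-0.0372 -0.0032 -0.0023]
wrist [327. 357.] 7519 [0.4464 0.0676 0.1632] dir tool [-0.962  0.009  0.272] world [ 0.012 -0.487 -0.873] [-0.0464  0.076 ]
wrist marker_cap_end [328. 468.] 0.69 [0.4468 0.0305 0.1   ] tool [-0.0891  0.0005  0.0133]
wrist marker_mid [328. 385.] 0.88 [0.4465 0.0616 0.1544] tool [-0.0286  0.0004 -0.0031]
wrist marker_plain_end [326. 268.] 0.97 [0.4457 0.0931 0.2011] tool [ 0.0267 -0.0002 -0.0138]
```

View pics/s6.png

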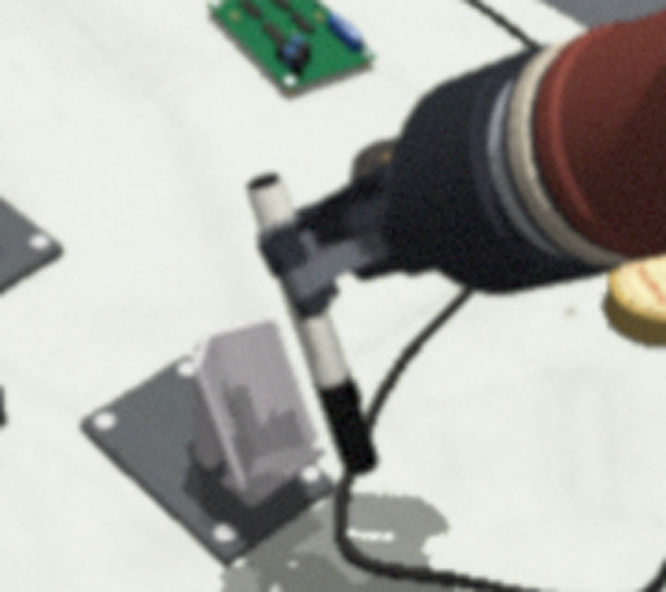

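The marker hangs parallel to the trough with the cap down at (358,465) and the open V at (270,410). Moving in along the trough normal.

Call:
apply_moves --series '[{"tx": 0.36,"ty": -0.1,"tz": 1.36,"wx": 0,"wy": 0,"wz": 0,"gripper": 1.0},{"tx": 0.36,"ty": 0,"tz": 1.36,"wx": 0,"wy": 0,"wz": 0,"gripper": 1.0},{"tx": 0.36,"ty": 0,"tz": 1.36,"wx": 0,"wy": 0,"wz": 0,"gripper": 1.0},{"tx": 0.3,"ty": 0,"tz": 1.1,"wx": 0,"wy": 0,"wz": 0,"gripper": 1.0},{"tx": 0.08,"ty": 0,"tz": 0.29,"wx": 0,"wy": 0,"wz": 0,"gripper": 1.0},{"tx": 0,"ty": 0,"tz": 0,"wx": 0,"wy": 0,"wz": 0,"gripper": 1.0},{"tx": 0,"ty": 0,"tz": 0,"wx": 0,"wy": 0,"wz": 0,"gripper": 1.0}]'

```text
clock: 24.8
ee_pos: [0.4449, 0.132, 0.1438]
tcp_rot: [-0.271, 0.653, 0.653, 0.271]
contact_force: [-1.0, -1.0, 0.2]
gripper_width: 0.0116
gripper_force: 72.7
```

Call:
apply_moves --series '[{"tx": 0.08,"ty": 0,"tz": 0.29,"wx": 0,"wy": 0,"wz": 0,"gripper": 1.0},{"tx": 0.08,"ty": 0,"tz": 0.29,"wx": 0,"wy": 0,"wz": 0,"gripper": 1.0},{"tx": 0,"ty": 0,"tz": 0,"wx": 0,"wy": 0,"wz": 0,"gripper": 1.0}]'

```text
clock: 25.05
ee_pos: [0.4446, 0.1379, 0.1409]
tcp_rot: [-0.271, 0.653, 0.653, 0.271]
contact_force: [-0.1, 0.3, -0.0]
gripper_width: 0.0114
gripper_force: 72.7
```

Call:
apply_moves --series '[{"tx": 0.05,"ty": 0,"tz": 0.19,"wx": 0,"wy": 0,"wz": 0,"gripper": 1.0},{"tx": 0,"ty": 0,"tz": 0,"wx": 0,"wy": 0,"wz": 0,"gripper": 1.0}]'

```text
clock: 25.22
ee_pos: [0.4445, 0.1396, 0.1398]
tcp_rot: [-0.271, 0.653, 0.653, 0.271]
contact_force: [0.3, -0.4, -0.6]
gripper_width: 0.0111
gripper_force: 72.7
```

```bash
python3 - <<'E'
from h import *
s=arm.state();A=cur();m=A[:3,:3]@m2+A[:3,3]
print(s["clock"],"est mid",m,"n/a offsets",(m-rm)@rn,(m-rm)@ra,"F n,a",s["contact_force"]@rn,s["contact_force"]@ra,s["torque"])
E
```

```text
25.2167 est mid [0.44485264 0.11877186 0.11113345] n/a offsets 0.005032293649323714 0.012259492435866009 F n,a 0.032946963877726554 -0.7058448563818458 [-0.77810377  0.02312119  0.00349206]
```

Still 5 mm of nominal gap; continuing in 2 mm steps.

Call:
apply_moves --series '[{"tx": 0.05,"ty": 0,"tz": 0.19,"wx": 0,"wy": 0,"wz": 0,"gripper": 1.0},{"tx": 0,"ty": 0,"tz": 0,"wx": 0,"wy": 0,"wz": 0,"gripper": 1.0}]'

```text
clock: 25.38
ee_pos: [0.4445, 0.1414, 0.1388]
tcp_rot: [-0.271, 0.653, 0.653, 0.271]
contact_force: [0.2, 0.0, -0.1]
gripper_width: 0.0118
gripper_force: 72.7
```

Call:
apply_moves --series '[{"tx": 0.05,"ty": 0,"tz": 0.19,"wx": 0,"wy": 0,"wz": 0,"gripper": 1.0},{"tx": 0,"ty": 0,"tz": 0,"wx": 0,"wy": 0,"wz": 0,"gripper": 1.0}]'

```text
clock: 25.55
ee_pos: [0.4447, 0.143, 0.1377]
tcp_rot: [-0.271, 0.653, 0.653, 0.271]
contact_force: [0.9, 0.1, -0.0]
gripper_width: 0.0117
gripper_force: 72.6
```

Call:
apply_moves --series '[{"tx": 0.03,"ty": 0,"tz": 0.1,"wx": 0,"wy": 0,"wz": 0,"gripper": 1.0},{"tx": 0,"ty": 0,"tz": 0,"wx": 0,"wy": 0,"wz": 0,"gripper": 1.0}]'

```text
clock: 25.72
ee_pos: [0.4448, 0.1438, 0.1373]
tcp_rot: [-0.271, 0.653, 0.653, 0.271]
contact_force: [0.3, -1.0, 0.2]
gripper_width: 0.0115
gripper_force: 72.5
```

Call:
apply_moves --series '[{"tx": 0.01,"ty": 0,"tz": 0.05,"wx": 0,"wy": 0,"wz": 0,"gripper": 1.0},{"tx": -0.39,"ty": 0,"tz": 0.1,"wx": 0,"wy": 0,"wz": 0,"gripper": 1.0},{"tx": -0.39,"ty": 0,"tz": 0.1,"wx": 0,"wy": 0,"wz": 0,"gripper": 1.0},{"tx": 0,"ty": 0,"tz": 0,"wx": 0,"wy": 0,"wz": 0,"gripper": 1.0}]'

```text
clock: 26.05
ee_pos: [0.4447, 0.1393, 0.1293]
tcp_rot: [-0.271, 0.654, 0.653, 0.271]
contact_force: [1.0, -0.8, -0.3]
gripper_width: 0.0121
gripper_force: 72.7
```

Call:
apply_moves --series '[{"tx": -0.19,"ty": 0,"tz": 0.05,"wx": 0,"wy": 0,"wz": 0,"gripper": 1.0},{"tx": 0,"ty": 0,"tz": 0,"wx": 0,"wy": 0,"wz": 0,"gripper": 1.0}]'

```text
clock: 26.22
ee_pos: [0.4447, 0.1387, 0.128]
tcp_rot: [-0.271, 0.653, 0.653, 0.271]
contact_force: [0.3, -0.5, -0.9]
gripper_width: 0.0116
gripper_force: 72.7
```

Call:
apply_moves --series '[{"tx": -0.1,"ty": 0,"tz": 0.03,"wx": 0,"wy": 0,"wz": 0,"gripper": 1.0},{"tx": 0,"ty": 0,"tz": 0,"wx": 0,"wy": 0,"wz": 0,"gripper": 1.0}]'

```text
clock: 26.38
ee_pos: [0.4447, 0.1386, 0.1274]
tcp_rot: [-0.271, 0.653, 0.653, 0.271]
contact_force: [0.7, -0.9, 0.8]
gripper_width: 0.0111
gripper_force: 72.6
```

Call:
apply_moves --series '[{"tx": -0.1,"ty": 0,"tz": 0.03,"wx": 0,"wy": 0,"wz": 0,"gripper": 1.0},{"tx": 0,"ty": 0,"tz": 0,"wx": 0,"wy": 0,"wz": 0,"gripper": 1.0},{"tx": 0,"ty": 0,"tz": 0,"wx": 0,"wy": 0,"wz": 0,"gripper": 1.0}]'

```text
clock: 26.63
ee_pos: [0.4447, 0.1387, 0.1273]
tcp_rot: [-0.271, 0.653, 0.653, 0.272]
contact_force: [0.9, -0.1, 4.6]
gripper_width: 0.0117
gripper_force: 72.8
```

Call:
apply_moves --series '[{"tx": -0.1,"ty": 0,"tz": 0.03,"wx": 0,"wy": 0,"wz": 0,"gripper": 1.0},{"tx": 0,"ty": 0,"tz": 0,"wx": 0,"wy": 0,"wz": 0,"gripper": 1.0},{"tx": 0,"ty": 0,"tz": 0,"wx": 0,"wy": 0,"wz": 0,"gripper": 1.0}]'

```text
clock: 26.88
ee_pos: [0.4449, 0.1389, 0.1271]
tcp_rot: [-0.272, 0.652, 0.653, 0.272]
contact_force: [0.9, 0.6, 7.8]
gripper_width: 0.0115
gripper_force: 73.0
```

Call:
apply_moves --series '[{"tx": -0.1,"ty": 0,"tz": 0.03,"wx": 0,"wy": 0,"wz": 0,"gripper": 1.0},{"tx": 0,"ty": 0,"tz": 0,"wx": 0,"wy": 0,"wz": 0,"gripper": 1.0},{"tx": 0,"ty": 0,"tz": 0,"wx": 0,"wy": 0,"wz": 0,"gripper": 1.0}]'

```text
clock: 27.13
ee_pos: [0.4451, 0.1391, 0.1269]
tcp_rot: [-0.273, 0.652, 0.653, 0.273]
contact_force: [1.3, 1.0, 9.5]
gripper_width: 0.0117
gripper_force: 73.1
```

```bash
python3 - <<'E'
from h import *
s=arm.state();A=cur();m=A[:3,:3]@m2+A[:3,3]
print(s["clock"],"est mid",m,"n/a offsets",(m-rm)@rn,(m-rm)@ra,"F n,a",s["contact_force"]@rn,s["contact_force"]@ra,s["torque"])
marker(("scene","wrist"))
E
```

```text
27.1333 est mid [0.44547104 0.11847696 0.09813047] n/a offsets -0.0012138129127141908 0.0008514676853620946 F n,a 3.86518515185816 8.680560301549528 [ 0.81959408 -0.10285586 -0.18414234]
scene [315. 308.] 553 [0.4424 0.1065 0.0927] dir tool [ 0.968 -0.002 -0.252] world [-0.003  0.5    0.866] [-0.0558  0.0768]
scene marker_cap_end [323. 334.] 0.71 [0.4421 0.0781 0.0482] tool [-0.0989 -0.0031  0.0118]
scene marker_mid [311. 299.] 0.86 [0.4426 0.1095 0.1044] tool [-0.0368 -0.0026 -0.0053]
scene marker_plain_end [293. 262.] 0.58 [0.4446 0.1539 0.1532] tool [ 0.0291 -0.0005 -0.008 ]
wrist [329. 356.] 7606 [0.4452 0.1226 0.1185] dir tool [-0.97   0.004  0.243] world [ 0.006 -0.508 -0.862] [-0.0455  0.0721]
wrist marker_cap_end [327. 474.] 0.83 [0.4451 0.0874 0.1912] tool [ 0.0095  0.0001 -0.082 ]
wrist marker_plain_end [323. 266.] 0.59 [0.4436 0.1491 0.1544] tool [ 0.0265 -0.0014 -0.0122]
```

It's against the stop, and the top end now reads (0.149, 0.154), matching the original. I'll ease the force, release, and back off.

Call:
apply_moves --series '[{"tx": 0.15,"ty": 0,"tz": -0.04,"wx": 0,"wy": 0,"wz": 0,"gripper": 1.0},{"tx": 0,"ty": 0,"tz": 0,"wx": 0,"wy": 0,"wz": 0,"gripper": 1.5},{"tx": 0,"ty": 0,"tz": 0,"wx": 0,"wy": 0,"wz": 0,"gripper": 2.0},{"tx": 0,"ty": 0,"tz": 0,"wx": 0,"wy": 0,"wz": 0,"gripper": 3.0},{"tx": 0,"ty": 0,"tz": 0,"wx": 0,"wy": 0,"wz": 0,"gripper": 5.0},{"tx": 0,"ty": 0,"tz": 0,"wx": 0,"wy": 0,"wz": 0,"gripper": 5.0},{"tx": 0,"ty": 0,"tz": 0,"wx": 0,"wy": 0,"wz": 0,"gripper": 5.0},{"tx": 0,"ty": 0,"tz": -1.0,"wx": 0,"wy": 0,"wz": 0,"gripper": 5.0},{"tx": 0,"ty": 0,"tz": -2.0,"wx": 0,"wy": 0,"wz": 0,"gripper": 5.0},{"tx": 0,"ty": 0,"tz": -2.5,"wx": 0,"wy": 0,"wz": 0,"gripper": 5.0},{"tx": 0,"ty": 0,"tz": -2.5,"wx": 0,"wy": 0,"wz": 0,"gripper": 5.0},{"tx": 0,"ty": 0,"tz": -2.5,"wx": 0,"wy": 0,"wz": 0,"gripper": 5.0},{"tx": 0,"ty": 0,"tz": 0,"wx": 0,"wy": 0,"wz": 0,"gripper": 5.0},{"tx": 0,"ty": 0,"tz": 0,"wx": 0,"wy": 0,"wz": 0,"gripper": 5.0},{"tx": 0,"ty": 0,"tz": 0,"wx": 0,"wy": 0,"wz": 0,"gripper": 5.0}]'

```text
clock: 28.88
ee_pos: [0.444, 0.0641, 0.2001]
tcp_rot: [-0.272, 0.653, 0.653, 0.271]
contact_force: [0.5, 0.5, -0.0]
gripper_width: 0.05
gripper_force: 0.0
```

```bash
python3 - <<'E'
from h import *
s=arm.state();print(s["clock"],s["ee_pos"],s["contact_force"])
im,d,P=grab("wrist");cv2.imwrite("pics/w7.png",im[:,:,::-1])
for t in ("marker_cap_end","marker_plain_end"):
    for r in arm.tip_of(t,"wrist")[:2]:
        u,v=np.clip(np.round(r["uv"]).astype(int),0,[639,479]);print(t,r["p"],np.round(r["uv"]),pt(P,r["uv"],d[v,u]).round(4))
E
```

```text
28.8833 [0.44397236 0.06410342 0.20008517] [ 0.48951807  0.51442656 -0.0086963 ]
marker_cap_end 0.92 [270.  68.] [0.3776 0.4108 0.0111]
marker_cap_end 0.72 [332. 353.] [0.447  0.0813 0.0513]
marker_plain_end 0.97 [349.  18.] [0.4693 0.4942 0.0129]
marker_plain_end 0.94 [328. 194.] [0.4441 0.1503 0.1541]
```

View pics/w7.png

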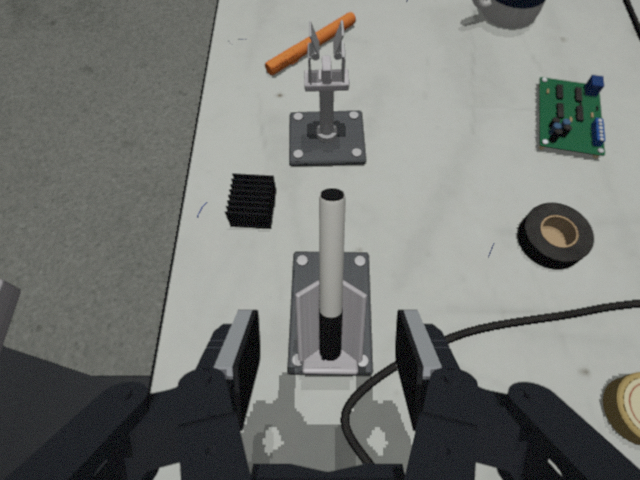

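The picture shows the marker in the trough, white end up at (332,192) and cap on the stop at (331,355). The bystanders are in place, the clip is empty, and the gripper is clear. Handing in.

```bash
python3 -c "
from cell import arm
print(arm.close_job())"
```

```text
the job is handed in; nothing more can be done
None
```

The job is handed in after about 29 s on the robot's clock: the marker was snapped level into the clip and let go, then taken by its white end and put back in the rest, cap down on the stop. The last picture showed the gripper clear and the tape roll, tin and heat sink undisturbed. No verdict came back.

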